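Lay the upright piston pin flat and close the parts box

TASK

One of the three piston pins in the open parts box has been left standing on end, so the lid will not go on. Lay that pin flat in its own empty lane like the other two, then close the box: hook one end of the lid under the box's fixed lip and press the other end down until it is fully home and the spring latch has snapped back over it. Leave the engine parts and the tools around the box where they are.

Things in the scene. Friction and masses are not known exactly. Their poses are not given: they have to be found in the camera images.
- box: Grey plastic parts box, open on top, heavy, does not move. Outside 244 (x) x 104 (y) mm, walls 4 mm. Origin on the bench under its centre; z up; lip end -x, latch end +x. Floor z = 7 mm, rim z = 41 mm. Inside 236 x 96 mm: lanes along y at x = -39, 15, 69 mm, 31 mm wide between floor ribs 4 mm thick, 5 mm high. A divider (x = -83, top z = 27 mm) parts off a bay for circlips at the lip end.
- box_seat (a point): Centre of the box's open top in the rim plane, axes as the box. When home the lid's plate lies on this plane with its centre here, within 2 mm.
- box_lip (a point): Middle of the inner lower edge of the fixed lip at the box's -x end (box x = -114 mm, z = 49 mm), axes as the box. The lip spans the box's full width, is 4 mm thick, and leaves a slot 8 mm high above the rim and 8 mm deep, closed by an upstand whose inner face is at box x = -122 mm.
- latch_head (a point): Inner lower edge of the black latch tongue's head at the box's +x end, midway along y (at rest box x = 117.5 mm, z = 46 mm). The tongue is 30 mm wide and stands outside the end wall up to z = 61 mm; above this edge the head slopes up and outward, so a lid edge pressed down on it drives it out.
- latch (a joint): Spring latch tongue, rad: 0 at rest (upright), grows as its head is pushed outward, away from the box; range 0 to 0.5. Hinged 29 mm below the rim. The lid's edge, pushed down on the sloped head, drives it out to about 0.1 rad (some 10 to 18 N on that end of the lid), then it springs back over the lid's top.
- lid_grip (a point): Centre of the lid's upright grip bar (14 in x, 64 in y, 30 mm high). The lid: loose grey plate 242 (x) x 104 (y) x 4 mm, 0.16 kg, same both ways round, lying grip up. The bar stands mid-plate: plate top 15 mm, underside 19 mm below this point. Two ribs under the plate (5 mm deep, 190 mm long in x, outer faces y = +-46 mm) drop inside the box walls, 2 mm to spare each side.
- pin_up_mid (a point): Centre of the piston pin that stands on end in its lane: steel tube 28 mm in diameter and 80 mm long, about 0.27 kg; z along the pin (up at the start). It stands within 6 mm of the middle of its lane.
- pin_a_mid (a point): Centre of a piston pin (28 mm diameter, 80 mm long) that already lies flat in a lane; y along the pin.
- pin_b_mid (a point): Centre of the other piston pin (28 mm diameter, 80 mm long) that already lies flat in a lane; y along the pin.
- piston: Bystander: aluminium piston standing on the bench, 80 mm diameter, 48 mm high; origin at the centre of its underside.
- conrod: Bystander: dark steel connecting rod lying on the bench, about 175 mm long, 72 mm at its wide end, 22 mm high; origin below the middle of its shank.
- spanner: Bystander: steel spanner lying on the bench, 190 mm long; origin under its middle.
- oil_filter: Bystander: white round oil filter standing on the bench, 76 mm diameter, 85 mm high; origin at the centre of its underside.
Things that resemble listed ones, but are neither listed nor needed, are in the scene too. What is shaped like the part that bears pin_up_mid but green is not meant.

How it is judged:
By the outcome, as a careful person would: the job done as asked, in the order asked, and still so for the second after the job is handed in, with the robot touching nothing.
It also fails if it takes over 72 s, if anything falls off the work surface, if the arm or the gripper's body presses on something with over 40 N, if the wrist force passes 120 N, or if a joint passes its speed limit or range.

ROBOT

A 7-joint arm with a two-finger parallel gripper is mounted at the origin on the work surface. World frame = base frame: x ahead of the robot, y to its left, z up, the work surface at z = 0. Lengths are in mm, angles in rad, forces in N, time in s.
With the tool pointing down it reaches from about 400 to 850 mm from the base axis. Payload 4.5 kg.
Tool frame: the origin (TCP) lies at the very end of the fingers, on their centre line; the grasp point (between the pads) lies 19 mm behind it; z points along the fingers, y is the direction in which the jaws open and shut (so a half turn about z gives the same grasp; the last joint's range is limited). The gripper opens to 88 mm and grips with 3 to 60 N. Pads are 18 mm wide; open, the fingers measure 123 mm over their backs; the gripper's body (75 mm by 187 mm) begins 45 mm behind the grasp point.
Start: joints at [-1.201, 0.689, -0.195, 1.565, 0.157, 0.902, -0.215], TCP at [205.935, 590.125, 201.943] pointing down, gripper open.
Joint ranges: [-3.01, 3.01], [-0.46, 2.08], [-1.47, 1.51], [0.13, 2.56], [-1, 4.14], [0.04, 2.09], [-2.66, 2.66]. Speed limits (rad/s): [2.57, 2.57, 3.14, 3.14, 3.14, 3.14, 3.14].

INTERFACE

Orientations are given as a unit quaternion [w, x, y, z].
In Python, from workcell import get_obs, viewer, order gives the robot as it stands. The module is installed in compiled form; this text tells all that it offers.
- The arm moves only by the tool move_arm, never from a script. Its argument "steps" is a list of rows, each an object with "travel": the shift along the tool's x, y, z in mm, a list of three; "dr": the turn, a rotation vector about the tool's x, y, z in rad, a list of three; "jaw": the opening, from 0 (shut) to 1 (fully open). In form: [{"travel": [tx, ty, tz], "dr": [ax, ay, az], "jaw": jaw}, ...]. A call has 1 to 12 rows; each row shifts and turns the commanded pose from where the row before left it, along the tool's axes as they then stand; what a row does not reach is not made up. A row lasts 1/8 s, in which the tool goes at most 62.5 mm and 10.7 degrees, less where a joint would pass 70% of its speed; a pose out of reach is approached as far as the arm can. A call is refused whole if a number of a shift passes 62.5 or a number of a turn 0.188, either way. A call with a gripper value outside its range is refused whole. The fingers move at their own pace and stop on an object; the grip force is fixed at half the most. Time passes only in rows, so rows that do not move let the fingers close. It gives the time, the measured TCP pose, the force and the opening at its end, in the units of the state.
- get_obs(): the state, without advancing time (a new reading comes with each control period).
- viewer.capture(name): name is "side" or "top"; returns a dict with "color" (420x560x3 uint8, red, green, blue), "z_map" (420x560 float32, mm along the optical axis (not along the pixel's ray), 0 where there is no reading), "mtx" (3x3 intrinsics, pixels), "R" (3x3) and "t" (3): a world point X has camera coordinates R X + t. Camera axes: x right, y down, z forward; pixel columns grow to the right and rows downward; lengths in mm; the calibration is good to about 2 mm. A picture is of the moment at which its call begins.
- order.finish_job(): hands the job in, once; it reports no verdict.
The state is a dict: "t": time; "joints": joint angles; "joint_velocities": joint speeds; "tau": joint torques, N m; "eef_pos": TCP position; "eef_rot": TCP orientation; "force": force on the tool from outside, world axes, zero at the start; "ft_torque": the same for the moment, N m; "width": finger opening in mm.
Only numpy, scipy, OpenCV 4.12 (cv2) and the standard library are available. Lean on these libraries where they do the work, as an engineer would, in place of code of your own. Each camera call takes 0.05 s, during which the arm holds its last target. There are 200 camera calls.

## Working session

There is one attempt and no reset: what is moved stays moved. The work goes in short steps, Python scripts to look and compute and a tool call to move; the robot and the scene stay as the last step left them, time stands still between calls to the robot, and variables do not carry over. Pictures are saved under pics/ and viewed, about 8 in all and at most 12, crops included, and the job is handed in when it is done.

Besides the shell and the picture viewer there is one more tool, called in YAML: its name, and indented under it one key for each argument. move_arm: Moves the arm, as the interface text tells. Its arguments: {"type":"object","properties":{"steps":{"type":"array","items":{"type":"object","properties":{"travel":{"type":"array","items":{"type":"number"}},"dr":{"type":"array","items":{"type":"number"}},"jaw":{"type":"number"}}}}},"required":["steps"]}

```bash
mkdir -p pics
cat > h.py <<'E'
import numpy as np,cv2
from workcell import get_obs,viewer,order
def cap(n,f):
    c=viewer.capture(n); cv2.imwrite('pics/'+f+'.png',cv2.cvtColor(c['color'],cv2.COLOR_RGB2BGR)); np.savez('pics/'+f+'.npz',**c); return c
def w(c,u,v,z=None):
    K,R,t=c['mtx'],c['R'],c['t']; r=np.linalg.inv(K)@[u,v,1]
    if z is None: return R.T@(r*c['z_map'][int(v),int(u)]-t)
    o=-R.T@t; d=R.T@r; return o+d*(z-o[2])/d[2]
def px(c,X):
    p=c['mtx']@(c['R']@np.array(X)+c['t']); return p[:2]/p[2]
def crop(f,g,u0,v0,u1,v1,s=3):
    i=cv2.imread('pics/'+f+'.png')[v0:v1,u0:u1]; cv2.imwrite('pics/'+g+'.png',cv2.resize(i,None,fx=s,fy=s,interpolation=cv2.INTER_CUBIC))
E
python3 - <<'E'
from h import *
c=cap('top','t0');d=cap('side','s0')
for k in(c,d):print(k['mtx'],k['R'],k['t'])
print(get_obs())
a=np.vstack([cv2.imread('pics/t0.png'),cv2.imread('pics/s0.png')]);
E
```

```text
[[432.98831659   0.         276.06607442]
 [  0.         432.98831659 221.52213515]
 [  0.           0.           1.        ]] [[-0.0085966  -0.99992122 -0.00914565]
 [-0.99690479  0.00928471 -0.07806819]
 [ 0.07814696  0.00844622 -0.99690607]] [   1.51346841  542.94196855 1228.18912292]
[[390.01485875   0.         279.94551162]
 [  0.         390.01485875 213.44937685]
 [  0.           0.           1.        ]] [[ 8.24042102e-01 -5.66528463e-01  3.39085348e-04]
 [-4.15716957e-01 -6.05086132e-01 -6.79006763e-01]
 [ 3.84881834e-01  5.59389197e-01 -7.34131936e-01]] [-436.88954692  260.6177886   783.84897705]
{'t': 0.1, 'joints': array([-1.20119414,  0.68989738, -0.19455757,  1.56621282,  0.15730968,
        0.90253476, -0.2151114 ]), 'joint_velocities': array([-1.31801171e-05, -1.11144327e-03, -8.67999595e-04, -1.55710133e-03,
        8.76655591e-04, -1.52099413e-04, -4.61677512e-04]), 'tau': array([-2.88948999e-03, -5.28504610e+01, -1.27152856e+00, -1.53839672e+01,
       -5.25808800e-02,  2.00924696e-03,  4.31330875e-05]), 'eef_pos': array([205.77714863, 589.4893109 , 201.20021027]), 'eef_rot': array([-8.44402105e-05,  1.67065690e-01,  9.85945418e-01, -8.24595549e-04]), 'force': array([-0.22991604,  0.31595834, -0.04716491]), 'ft_torque': array([ 0.02570617, -0.02447207, -0.02410449]), 'width': 88.09468554223484}
```

View pics/t0.png

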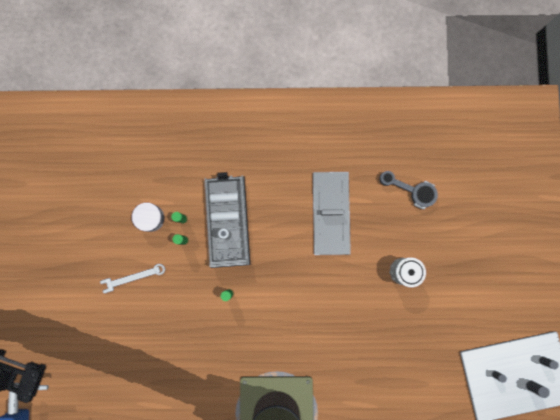

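View pics/s0.png

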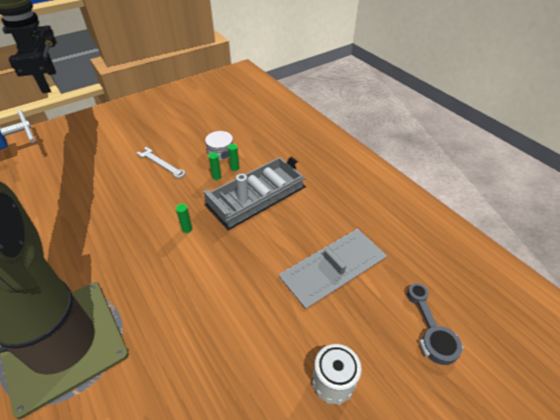

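Candidates for the pin: grey ring in box (top 223,234), green cylinders (177,217), (178,240), (226,296) and the dark ones on the white board (lower right). I choose the grey one in the box. The lid is the plate at (332,213). I'll check this in close crops.

Run:
```python
from h import *
crop('t0','t0c',195,165,255,275,5); crop('t0','t0d',300,160,360,270,5)
a=np.hstack([cv2.imread('pics/t0c.png'),cv2.imread('pics/t0d.png')]);cv2.imwrite('pics/t0cd.png',a)
```

```text
(no output)
```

View pics/t0cd.png

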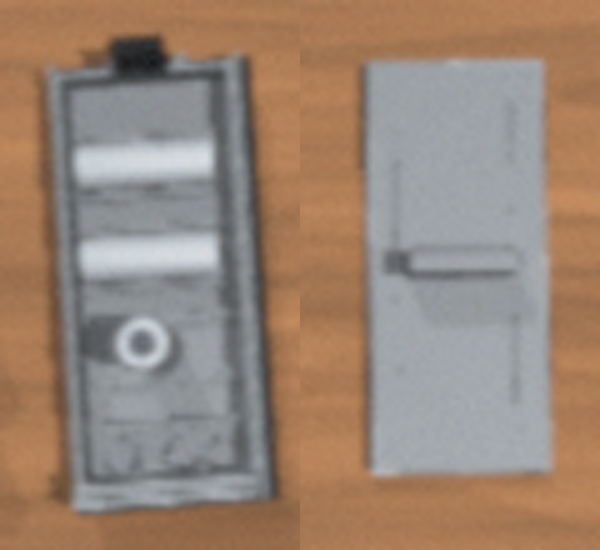

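The crop shows the standing grey pin at pixel (223.4,233.4), the lane pins at (224,197) and (225,216), the black latch at (222,176), the lip end at (229,265), and the lid's grip bar at (332,212).

```bash
cat >> h.py <<'E'
def cloud(c,sx=1):
    v,u=np.indices(c['z_map'].shape); zz=c['z_map']; P=np.stack([(u+.0-c['mtx'][0,2])/c['mtx'][0,0]*zz,(v-c['mtx'][1,2])/c['mtx'][1,1]*zz,zz],-1)
    return (P-c['t'])@c['R']
def rect(P):
    (x,y),s,a=cv2.minAreaRect(P[:,:2].astype(np.float32)); return np.round([x,y,*s,a],1)
E
python3 - <<'E'
from h import *
for f in('t0','s0'):
    c=np.load('pics/%s.npz'%f);P=cloud(c).reshape(-1,3);P=P[(c['z_map'].ravel()>0)]
    b=px(np.load('pics/t0.npz'),[0,0,0])
    ctr=w(np.load('pics/t0.npz'),226.5,221,41); lc=w(np.load('pics/t0.npz'),332,213,9); pc=w(np.load('pics/t0.npz'),223.4,233.4,87)
    print(f,ctr,lc,pc)
    n=lambda q,r:np.hypot(*(P[:,:2]-q[:2]).T)<r
    Q=P[n(ctr,150)];h=np.histogram(Q[:,2],bins=np.arange(-6,100,4));print(h[0])
    print('rim',rect(Q[(Q[:,2]>30)&(Q[:,2]<60)]))
    T=P[n(pc,30)&(P[:,2]>78)];print('pin',T.mean(0),rect(T),len(T))
    L=P[n(lc,150)];print(np.histogram(L[:,2],bins=np.arange(-6,60,2))[0])
    print('lid',rect(L[(L[:,2]>5)&(L[:,2]<14)]));G=L[L[:,2]>33];print('grip',G.mean(0),rect(G),len(G))
    bench=P[n((ctr+lc)/2,12)];print('bench',bench.mean(0),bench[:,2].std())
c=np.load('pics/t0.npz')
for n,u,v,z in [('boxTL',205.3,179.3,41),('boxTR',244.3,177,41),('lipL',210,267,53),('lipR',249.5,264.5,53),('latch',222.5,174,61),('lTL',313.3,172.5,9),('lTR',348.5,172,9),('lBL',314.3,259.3,9),('lBR',350.3,259.3,9),('gL',321.9+0,212.2,39),('gR',343.5,212,39)]:print(n,w(c,u,v,z).round(1))
E
```

```text
t0 [544.18561595 137.38947556  41.        ] [ 567.29096799 -166.50377033    9.        ] [506.58820094 140.17326125  87.        ]
[ 520 2388 1819 1042  491  159   54   70  159  311  308  208  133   34
   99  113   42   29   12    9   18   98   67   54    7    0]
rim [547.6 177.1 264.  187.5   3.7]
pin [507.01977202 139.66580656  87.50301423] [506.4 139.9  24.9  25.1   0.9] 82
[ 103  518 1230 1590 1182  611  557  824  848  398  134   18    6    1
    1    1    0    1    0    3    5   23   37   26   12    3    0    0
    0    0    0    0]
lid [ 563.8 -167.6  285.7  286.3    7.7]
grip [ 567.24808027 -164.01914316   39.33034061] [ 567.3 -164.3   60.6   12.1   89.2] 109
bench [555.7446323  -14.18494823   0.61288497] 1.823590243941849
s0 [544.18561595 137.38947556  41.        ] [ 567.29096799 -166.50377033    9.        ] [506.58820094 140.17326125  87.        ]
[ 471 2569  490  519  256  194  231  256  307  484  328  350   76   64
  174  101   60   39   34   38   45   97   35   38    0    0]
rim [545.5 180.1 265.8 194.9   3.5]
pin [504.17272593 138.21554933  85.16841959] [504.1 140.1  29.8  25.4  38.1] 83
[  35 1088 3821 1938  119  154 1295 1799  366   27   11   12    8   18
   11   13   10   15   11   16   20   55   66    5    1    0    0    0
    0    0    0    0]
lid [ 5.669e+02 -1.640e+02  2.428e+02  1.058e+02  2.000e-01]
grip [ 565.22209064 -166.04358999   37.60036927] [ 565.5 -163.6   65.2   14.2   89.4] 153
bench [555.79032016 -15.14949263  -0.78953461] 1.2484894502079493
boxTL [664.6 198.3  41. ]
boxTR [670.2  86.4  41. ]
lipL [414.8 182.   53. ]
lipR [420.8  71.6  53. ]
latch [675.7 146.3  61. ]
lTL [ 687.3 -113.9    9. ]
lTR [ 687.7 -217.1    9. ]
lBL [ 433.3 -112.9    9. ]
lBR [ 432.4 -216.8    9. ]
gL [ 566.9 -134.2   39. ]
gR [ 566.9 -195.6   39. ]
```

```bash
cat >> h.py <<'E'
from scipy.optimize import minimize
def outline(c,pts):  # sampled polyline(3D) -> px with normals
    return np.array([px(c,p) for p in pts])
def fitrect(c,edges,p0,r=6):
    """edges: list of (A,B) in object frame; maximise gray gradient magnitude along edges over x,y,yaw"""
    g=cv2.GaussianBlur(cv2.cvtColor(c['color'],cv2.COLOR_RGB2GRAY).astype(np.float32),(0,0),1.0)
    gx,gy=cv2.Sobel(g,-1,1,0),cv2.Sobel(g,-1,0,1)
    s=np.linspace(.03,.97,60)[:,None]
    def cost(p):
        t=0;cs,sn=np.cos(p[2]/50),np.sin(p[2]/50);M=np.array([[cs,-sn,0],[sn,cs,0],[0,0,1]])
        for A,B in edges:
            W=(np.array(A)*(1-s)+np.array(B)*s)@M.T+[p[0],p[1],0]
            q=W@c['R'].T+c['t'];q=(q/q[:,2:])@c['mtx'].T;q=q[:,:2].astype(np.float32)
            d=q[-1]-q[0];n=np.array([-d[1],d[0]])/np.hypot(*d)
            f=lambda G:cv2.remap(G,q[:,:1].copy(),q[:,1:].copy(),cv2.INTER_LINEAR)[:,0]
            t-=abs((f(gx)*n[0]+f(gy)*n[1]).mean())
        return t
    best=min((minimize(cost,np.array(p0)+[a,b,e],method='Nelder-Mead',options=dict(initial_simplex=np.array(p0)+[a,b,e]+np.array([[0,0,0],[3,0,0],[0,3,0],[0,0,1]]))) for a in(-r,0,r) for b in(-r,0,r) for e in(-1,0,1)),key=lambda o:o.fun)
    return np.array([*best.x[:2],np.degrees(best.x[2]/50)]).round(2),round(best.fun,1)
def box_edges(): 
    z=41;o=[(-118,-52,z),(122,-52,z),(122,52,z),(-118,52,z)];i=[(-112,-48,z),(118,-48,z),(118,48,z),(-112,48,z)]
    return [(o[0],o[1]),(o[2],o[3]),(i[0],i[1]),(i[1],i[2]),(i[2],i[3]),((-114,-52,53),(-114,52,53))]
def lid_edges(z=9):
    o=[(-121,-52,z),(121,-52,z),(121,52,z),(-121,52,z)];return [(o[k],o[(k+1)%4]) for k in range(4)]
E
python3 - <<'E'
from h import *
for f in('t0','s0'):
    c=dict(np.load('pics/%s.npz'%f))
    print(f,'box',fitrect(c,box_edges(),[545,137,3]),'lid',fitrect(c,lid_edges(),[566,-164,0]))
    cs=[px(c,w(np.load('pics/t0.npz'),*p)).round(1) for p in[]]
o=get_obs();print(o['eef_pos'])
E
```

```text
t0 box (array([534.52, 152.49,   3.61]), np.float64(-469.6)) lid (array([ 5.6928e+02, -1.6483e+02,  1.0000e-01]), np.float64(-341.0))
s0 box (array([544.4 , 136.55,   3.69]), np.float64(-442.1)) lid (array([ 5.6811e+02, -1.6424e+02,  2.8000e-01]), np.float64(-352.7))
[205.77714863 589.4893109  201.20021027]
```

move_arm:
  steps:
    - {"travel": [0, 0, -30], "dr": [0, 0, 0], "jaw": 1}
    - {"travel": [0, 0, -40], "dr": [0, 0, 0], "jaw": 0.6}

```text
t: 0.35
eef_pos: [205.7, 588.9, 271.2]
eef_rot: [-0.0, 0.167, 0.986, -0.002]
force: [0.6, 0.4, -0.7]
width: 80.5
```

Run:
```python
from h import *
for f in('t0','s0'):
    c=dict(np.load('pics/%s.npz'%f))
    print(f,'box',fitrect(c,box_edges(),[545,137,3],2),'lid',fitrect(c,lid_edges(),[567,-164,0],2))
c=dict(np.load('pics/t0.npz'));i=cv2.resize(cv2.imread('pics/t0.png')[160:280,190:260],None,fx=5,fy=5,interpolation=cv2.INTER_CUBIC)
a=np.radians(3.6);M=np.array([[np.cos(a),-np.sin(a),0],[np.sin(a),np.cos(a),0],[0,0,1]])
j=i.copy()
for A,B in box_edges():
    p=[((px(c,M@np.array(P)+[545,137,0])-[190,160]+.5)*5).astype(int) for P in(A,B)];cv2.line(j,tuple(map(int,p[0])),tuple(map(int,p[1])),(0,0,255),1)
cv2.imwrite('pics/ov.png',np.hstack([i,j]))
```

```text
t0 box (array([534.35, 152.44,   3.66]), np.float64(-469.8)) lid (array([ 5.6926e+02, -1.6483e+02,  1.0000e-01]), np.float64(-341.0))
s0 box (array([544.4 , 136.56,   3.7 ]), np.float64(-442.1)) lid (array([ 5.6810e+02, -1.6418e+02,  3.1000e-01]), np.float64(-352.7))
```

View pics/ov.png

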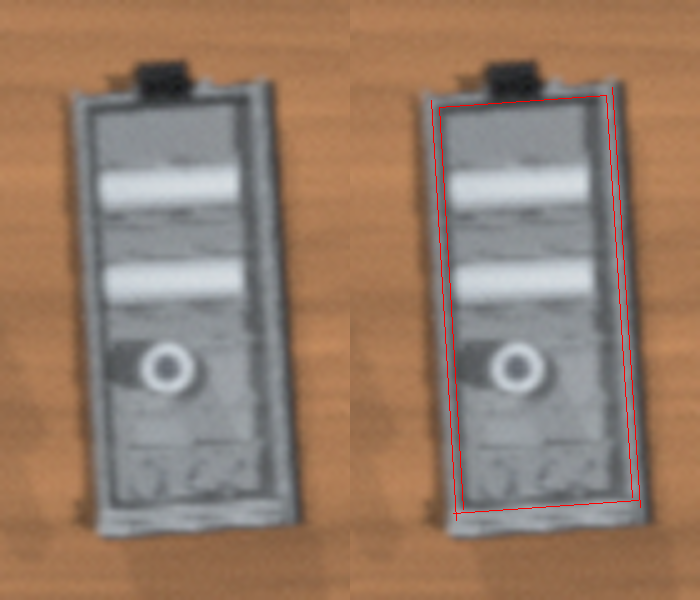

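The view shows the box outline at about y 137–139, x 545, yaw 3.6°. The pin ring at crop (167,367) matches its lane. Next I plan the approach.

```bash
cat >> h.py <<'E'
from scipy.spatial.transform import Rotation as Ro
def qr(q): return Ro.from_quat([q[1],q[2],q[3],q[0]])
def boxR(tx=0,ty=0,yaw=3.6):
    """tool down, y=box x, x=box y; then turned ty about tool y / tx about tool x (deg)"""
    a=np.radians(yaw);bx=np.array([np.cos(a),np.sin(a),0]);by=np.array([-np.sin(a),np.cos(a),0])
    return Ro.from_matrix(np.stack([by,bx,[0,0,-1]],1))*Ro.from_rotvec([0,np.radians(ty),0])*Ro.from_rotvec([np.radians(tx),0,0])
def plan(wps,p=None,R=None):
    """wps: list of (pos,Rot,n)"""
    o=get_obs();p=o['eef_pos'] if p is None else np.array(p);R=qr(o['eef_rot']) if R is None else R
    for P,T,n in wps:
        for k in range(n):
            m=n-k;tr=R.inv().apply((np.array(P)-p)/m);dv=(R.inv()*T).as_rotvec()/m
            tr=tr.round(0 if m>1 else 1);dv=dv.round(2 if m>1 else 3)
            print('T',tr.tolist(),'D',dv.tolist());p=p+R.apply(tr);R=R*Ro.from_rotvec(dv)
        print('--')
E
python3 - <<'E'
from h import *
g=np.array([505.5,139.5,68]);T=boxR(0,40);z=T.apply([0,0,1])
plan([([500,130,260],boxR(),11),(g-50*z,T,5),(g+19*z,T,4)])
E
```

```text
T [-39.0, -31.0, 1.0] D [-0.0, 0.0, 0.11]
T [-42.0, -26.0, 1.0] D [-0.0, 0.0, 0.11]
T [-45.0, -21.0, 1.0] D [-0.0, 0.0, 0.11]
T [-47.0, -16.0, 1.0] D [-0.0, 0.0, 0.11]
T [-48.0, -11.0, 1.0] D [-0.0, 0.0, 0.1]
T [-49.0, -6.0, 1.0] D [-0.0, 0.0, 0.11]
T [-50.0, -1.0, 1.0] D [-0.0, 0.0, 0.1]
T [-49.0, 4.0, 1.0] D [-0.0, 0.0, 0.11]
T [-49.0, 10.0, 2.0] D [-0.0, 0.0, 0.1]
T [-47.0, 14.0, 1.0] D [-0.0, 0.0, 0.11]
T [-45.8, 19.5, 1.6] D [-0.001, 0.004, 0.102]
--
T [-5.0, 1.0, 31.0] D [-0.0, 0.14, 0.0]
T [-9.0, 1.0, 30.0] D [-0.0, 0.14, 0.0]
T [-13.0, 1.0, 28.0] D [-0.0, 0.14, 0.0]
T [-16.0, 2.0, 26.0] D [-0.0, 0.14, 0.0]
T [-20.4, 1.2, 23.8] D [-0.001, 0.138, -0.0]
--
T [0.0, -0.0, 17.0] D [0.0, -0.0, 0.0]
T [0.0, -0.0, 17.0] D [0.0, -0.0, 0.0]
T [0.0, -0.0, 18.0] D [0.0, -0.0, 0.0]
T [0.0, -0.1, 17.0] D [0.0, -0.0, 0.0]
--
```

move_arm:
  steps:
    - {"travel": [-39, -31, 1], "dr": [0, 0, 0.11], "jaw": 0.7}
    - {"travel": [-42, -26, 1], "dr": [0, 0, 0.11], "jaw": 0.7}
    - {"travel": [-45, -21, 1], "dr": [0, 0, 0.11], "jaw": 0.7}
    - {"travel": [-47, -16, 1], "dr": [0, 0, 0.11], "jaw": 0.7}
    - {"travel": [-48, -11, 1], "dr": [0, 0, 0.1], "jaw": 0.7}
    - {"travel": [-49, -6, 1], "dr": [0, 0, 0.11], "jaw": 0.7}
    - {"travel": [-50, -1, 1], "dr": [0, 0, 0.1], "jaw": 0.7}
    - {"travel": [-49, 4, 1], "dr": [0, 0, 0.11], "jaw": 0.7}
    - {"travel": [-49, 10, 2], "dr": [0, 0, 0.1], "jaw": 0.7}
    - {"travel": [-47, 14, 1], "dr": [0, 0, 0.11], "jaw": 0.7}
    - {"travel": [-46, 19.5, 1.6], "dr": [0, 0, 0.1], "jaw": 0.7}
    - {"travel": [0, 0, 0], "dr": [0, 0, 0], "jaw": 0.7}

```text
t: 1.85
eef_pos: [501.9, 126.3, 259.0]
eef_rot: [0.001, 0.687, 0.727, -0.001]
force: [-1.0, -0.2, -0.5]
width: 61.6
```

move_arm:
  steps:
    - {"travel": [-5, 1, 31], "dr": [0, 0.14, 0], "jaw": 0.7}
    - {"travel": [-9, 1, 30], "dr": [0, 0.14, 0], "jaw": 0.7}
    - {"travel": [-13, 1, 28], "dr": [0, 0.14, 0], "jaw": 0.7}
    - {"travel": [-16, 2, 26], "dr": [0, 0.14, 0], "jaw": 0.7}
    - {"travel": [-20.4, 1.2, 23.8], "dr": [0, 0.138, 0], "jaw": 0.7}
    - {"travel": [0, 0, 0], "dr": [0, 0, 0], "jaw": 0.7}
    - {"travel": [0, 0, 0], "dr": [0, 0, 0], "jaw": 0.7}

```text
t: 2.72
eef_pos: [507.8, 110.8, 107.5]
eef_rot: [-0.25, 0.641, 0.687, 0.234]
force: [-0.1, 1.7, -0.2]
width: 61.9
```

Run:
```python
from h import *
cap('top','t1');cap('side','s1')
crop('t1','a',180,160,290,280,4);crop('s1','b',170,100,300,240,4)
a,b=cv2.imread('pics/a.png'),cv2.imread('pics/b.png');b=cv2.resize(b,(int(b.shape[1]*a.shape[0]/b.shape[0])//2*2,a.shape[0]))
i=np.hstack([a,b]);print(i.shape,a.shape);cv2.imwrite('pics/v1.png',i[:, :800] if i.shape[1]<=800 else cv2.resize(i,(800,int(i.shape[0]*800/i.shape[1]))))
g=np.array([505.5,139.5,68]);T=boxR(0,40);z=T.apply([0,0,1]);print(g-50*z,g+19*z)
o=get_obs();print(o['eef_pos'],o['joints'].round(2));plan([(g+19*z,T,4)])
```

```text
(480, 884, 3) (480, 440, 3)
[507.5180484  107.42403924 106.30222216] [504.73314161 151.68886509  53.44515558]
[508.51052111 111.39372425 108.86622851] [ 0.43  0.9  -0.5   1.94 -0.6   0.56  0.7 ]
T [-1.0, -0.0, 17.0] D [-0.0, 0.0, 0.0]
T [-1.0, -0.0, 17.0] D [-0.0, 0.0, 0.0]
T [-1.0, -1.0, 17.0] D [-0.0, 0.0, 0.0]
T [-1.5, -0.2, 17.5] D [-0.001, 0.002, 0.009]
--
```

View pics/v1.png

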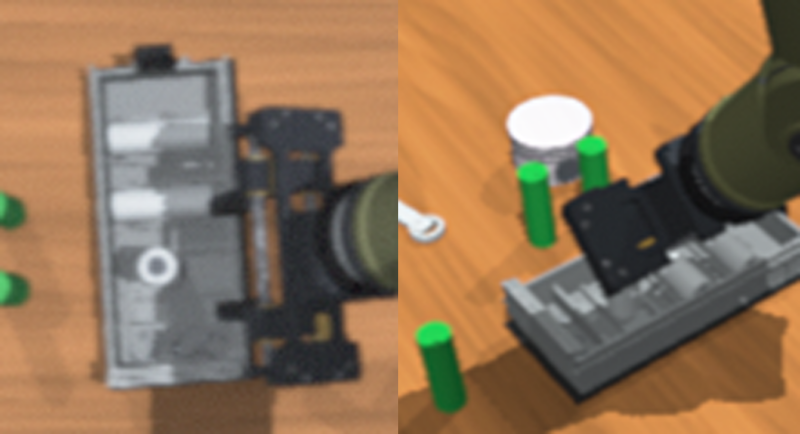

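The tilted tool stands beside the pin: fingertips at (215,203) and (222,311) in the left half, pin top at (157,266). The tool is a few mm too far toward +x, so I correct that and grasp.

move_arm:
  steps:
    - {"travel": [-1, -1, 17], "dr": [0, 0, 0], "jaw": 0.7}
    - {"travel": [-1, -1, 17], "dr": [0, 0, 0], "jaw": 0.7}
    - {"travel": [-1, -1, 17], "dr": [0, 0, 0], "jaw": 0.7}
    - {"travel": [-1, -1, 17], "dr": [0, 0, 0], "jaw": 0.7}
    - {"travel": [0, 0, 0], "dr": [0, 0, 0], "jaw": 0.7}
    - {"travel": [0, 0, 0], "dr": [0, 0, 0], "jaw": 0.2}
    - {"travel": [0, 0, 0], "dr": [0, 0, 0], "jaw": 0.2}
    - {"travel": [0, 0, 0], "dr": [0, 0, 0], "jaw": 0.2}
    - {"travel": [0, 0, 0], "dr": [0, 0, 0], "jaw": 0.2}
    - {"travel": [0, 0, 0], "dr": [0, 0, 0], "jaw": 0.2}
    - {"travel": [0, 0, 0], "dr": [0, 0, 0], "jaw": 0.2}

```text
t: 4.2
eef_pos: [501.4, 148.6, 50.9]
eef_rot: [-0.25, 0.643, 0.686, 0.234]
force: [0.9, 0.2, -0.7]
width: 17.2
```

Run:
```python
from h import *
cap('top','t2');cap('side','s2')
crop('t2','a',190,160,290,280,4);crop('s2','b',190,140,290,240,4)
a,b=cv2.imread('pics/a.png'),cv2.imread('pics/b.png');b=cv2.copyMakeBorder(b,0,80,0,0,0)
cv2.imwrite('pics/v2.png',np.hstack([a,b]));print(get_obs()['width'])
```

```text
17.758282931759624
```

View pics/v2.png

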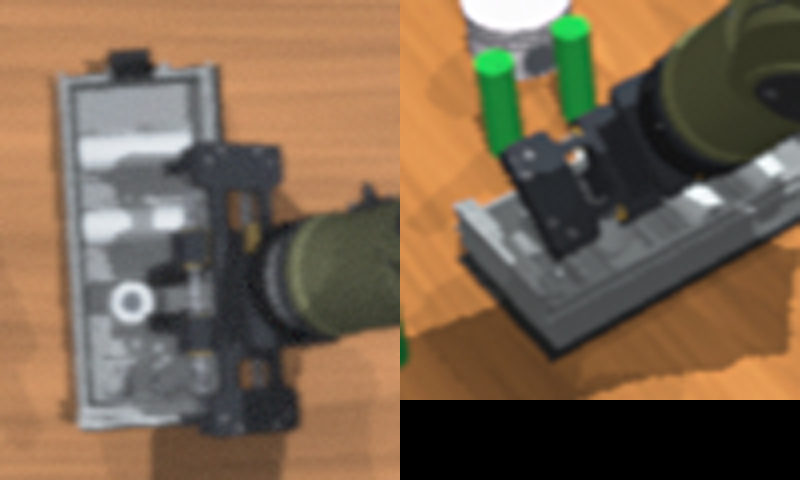

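Run:
```python
from h import *
c=dict(np.load('pics/t2.npz'));o=get_obs();R=qr(o['eef_rot']);p=o['eef_pos'];print(p,R.as_matrix().round(2),o['force'])
for d in(0,-19,-45,-64):
    for s in(-9,9): 
        X=p+R.apply([s,0,d]);print(d,s,X.round(0),((px(c,X)-[190,160])*4).round(0))
P=cloud(c);q=P[225:245,212:240].reshape(-1,3)
for v in range(228,244,2): print(v,[tuple(P[v,u].round(0).astype(int)) for u in range(216,240,3)])
d=np.load('pics/s2.npz');print('pin top px side',px(d,[503,139,87]), (px(d,p)-[190,140])*4)
T=P.reshape(-1,3);m=(np.hypot(T[:,0]-504,T[:,1]-141)<25)&(T[:,2]>80);print(T[m].mean(0),m.sum())
```

```text
[501.29692409 148.65335179  50.8734135 ] [[-0.05  1.   -0.04]
 [ 0.76  0.06  0.64]
 [ 0.64 -0.   -0.77]] [ 0.40950658 -0.2262133  -0.21155269]
0 -9 [502. 142.  45.] [139. 303.]
0 9 [501. 156.  57.] [117. 304.]
-19 -9 [503. 130.  60.] [154. 301.]
-19 9 [502. 143.  71.] [132. 302.]
-45 -9 [504. 113.  80.] [175. 298.]
-45 9 [503. 127.  91.] [153. 299.]
-64 -9 [504. 101.  94.] [190. 296.]
-64 9 [504. 114. 106.] [168. 296.]
228 [(np.int64(527), np.int64(172), np.int64(7)), (np.int64(527), np.int64(164), np.int64(5)), (np.int64(526), np.int64(154), np.int64(9)), (np.int64(526), np.int64(145), np.int64(12)), (np.int64(521), np.int64(127), np.int64(93)), (np.int64(520), np.int64(117), np.int64(106)), (np.int64(519), np.int64(108), np.int64(113)), (np.int64(517), np.int64(96), np.int64(156))]
230 [(np.int64(521), np.int64(172), np.int64(8)), (np.int64(521), np.int64(164), np.int64(6)), (np.int64(520), np.int64(154), np.int64(12)), (np.int64(517), np.int64(139), np.int64(60)), (np.int64(516), np.int64(128), np.int64(87)), (np.int64(515), np.int64(117), np.int64(105)), (np.int64(514), np.int64(
[... 1717 characters left out ...]
t64(145), np.int64(11)), (np.int64(488), np.int64(127), np.int64(90)), (np.int64(488), np.int64(118), np.int64(100)), (np.int64(486), np.int64(104), np.int64(159)), (np.int64(485), np.int64(95), np.int64(166))]
242 [(np.int64(486), np.int64(172), np.int64(9)), (np.int64(486), np.int64(163), np.int64(7)), (np.int64(486), np.int64(154), np.int64(10)), (np.int64(486), np.int64(145), np.int64(11)), (np.int64(483), np.int64(127), np.int64(90)), (np.int64(482), np.int64(118), np.int64(103)), (np.int64(481), np.int64(104), np.int64(157)), (np.int64(480), np.int64(95), np.int64(166))]
pin top px side [240.16452749 177.38466292] [195.02038466 183.5413437 ]
[502.95136462 136.68993251  89.1441844 ] 116
```

Run:
```python
from h import *
p=np.array([508.51,111.39,108.87]);R=qr([-0.25,0.641,0.687,0.234])
for f in('t1','s1'):
    c=np.load('pics/%s.npz'%f);P=cloud(c);col=c['color'].max(-1)
    Q=R.inv().apply((P.reshape(-1,3)-p))
    m=(c['z_map'].ravel()>0)&(abs(Q[:,0])<30)&(abs(Q[:,1])<80)&(Q[:,2]>-80)&(Q[:,2]<15)&(col.ravel()<70)
    q=Q[m];print(f,m.sum())
    for a in range(-80,15,8):
        k=q[(q[:,2]>=a)&(q[:,2]<a+8)]
        if len(k):print(a,len(k),'x',k[:,0].min().round(),np.median(k[:,0]).round(),k[:,0].max().round(),'y',np.sort(k[:,1]).round()[:: max(1,len(k)//8)])
i=cv2.resize(cv2.imread('pics/s2.png')[130:250,180:310],None,fx=6,fy=5,interpolation=cv2.INTER_CUBIC)
```

```text
t1 92
-80 16 x 6.0 8.0 10.0 y [-47. -41. -37. -34.  32.  34.  38.  42.]
-72 18 x 6.0 8.0 11.0 y [-46. -41. -39. -38. -36.  33.  35.  38.  41.]
-64 25 x -8.0 8.0 10.0 y [-43. -38. -33.  31.  31.  34.  37.  39.  44.]
-56 19 x 2.0 8.0 12.0 y [-43. -42. -40. -35. -33.  32.  35.  37.  40.  42.]
-48 12 x -8.0 7.0 10.0 y [-40. -39. -37. -37. -34.  30.  30.  30.  33.  33.  36.  38.]
-40 2 x 5.0 6.0 8.0 y [-37.  31.]
s1 0
```

Run:
```python
from h import *
p=np.array([508.51,111.39,108.87]);R=qr([-0.25,0.641,0.687,0.234])
c=np.load('pics/t1.npz');P=cloud(c)
for y in(-36,-30,30,36):
  for d in(0,-10,-20,-30,-40,-50):
    X=p+R.apply([7,y,d]);u,v=px(c,X).round().astype(int);print(y,d,X.round(),(u,v),P[v,u].round(),c['color'][v,u])
```

```text
-36 0 [472. 114. 113.] (np.int64(232), np.int64(246)) [474. 125.  14.] [105 109 114]
-36 -10 [473. 108. 121.] (np.int64(234), np.int64(245)) [477. 120.   6.] [104 108 110]
-36 -20 [473. 101. 129.] (np.int64(236), np.int64(245)) [477. 114.  10.] [108 111 115]
-36 -30 [474.  95. 136.] (np.int64(238), np.int64(245)) [477. 108.  10.] [111 115 117]
-36 -40 [474.  89. 144.] (np.int64(240), np.int64(245)) [473.  90. 144.] [53 56 59]
-36 -50 [474.  82. 152.] (np.int64(243), np.int64(244)) [475.  81. 155.] [46 44 49]
-30 0 [478. 115. 113.] (np.int64(232), np.int64(243)) [483. 126.   6.] [104 107 109]
-30 -10 [479. 108. 121.] (np.int64(234), np.int64(243)) [483. 120.   6.] [103 107 110]
-30 -20 [479. 102. 129.] (np.int64(236), np.int64(243)) [482. 114.  11.] [110 115 118]
-30 -30 [480.  95. 136.] (np.int64(238), np.int64(243)) [482. 108.   9.] [112 115 120]
-30 -40 [480.  89. 144.] (np.int64(240), np.int64(242)) [485. 102.   9.] [104 110 113]
-30 -50 [480.  83. 152.] (np.int64(242), np.int64(242)) [485.  96.  11.] [101 103 108]
30 0 [538. 119. 113.] (np.int64(230), np.int64(221)) [546. 131.  1
[... 249 characters left out ...]
. 114.  10.] [100 104 107]
30 -40 [540.  93. 144.] (np.int64(239), np.int64(219)) [541.  92. 142.] [61 63 65]
30 -50 [540.  87. 152.] (np.int64(241), np.int64(219)) [540.  87. 148.] [61 64 65]
36 0 [544. 119. 113.] (np.int64(230), np.int64(219)) [551. 129.  28.] [118 121 125]
36 -10 [544. 113. 121.] (np.int64(232), np.int64(218)) [553. 123.  31.] [130 133 138]
36 -20 [545. 106. 129.] (np.int64(234), np.int64(218)) [553. 117.  36.] [132 137 139]
36 -30 [545. 100. 136.] (np.int64(236), np.int64(218)) [553. 112.  30.] [123 127 132]
36 -40 [546.  94. 144.] (np.int64(238), np.int64(217)) [546.  95. 145.] [70 72 76]
36 -50 [546.  87. 152.] (np.int64(241), np.int64(217)) [545.  86. 154.] [42 44 45]
```

Finding: the picture shows the fingers physically ending about 36 mm short of the reported TCP along the tool axis (probed at −36 to −40 in tool z). So they closed in front of the pin. I open, advance that much further and grasp again.

move_arm:
  steps:
    - {"travel": [0, 0, -10], "dr": [0, 0, 0], "jaw": 0.7}
    - {"travel": [0, 0, 0], "dr": [0, 0, 0], "jaw": 0.7}
    - {"travel": [0, 0, 0], "dr": [0, 0, 0], "jaw": 0.7}
    - {"travel": [0, 0, 0], "dr": [0, 0, 0], "jaw": 0.7}
    - {"travel": [0, 0, 0], "dr": [0, 0, 0], "jaw": 0.7}
    - {"travel": [1, 0, 15], "dr": [0, 0, 0], "jaw": 0.7}
    - {"travel": [1, 0, 15], "dr": [0, 0, 0], "jaw": 0.7}
    - {"travel": [2, 0, 16], "dr": [0, 0, 0], "jaw": 0.7}
    - {"travel": [0, 0, 0], "dr": [0, 0, 0], "jaw": 0.7}

```text
t: 5.42
eef_pos: [498.2, 176.6, 25.1]
eef_rot: [-0.251, 0.642, 0.686, 0.233]
force: [-0.5, 0.3, -0.0]
width: 61.7
```

move_arm:
  steps:
    - {"travel": [0, 0, 0], "dr": [0, 0, 0], "jaw": 0.2}
    - {"travel": [0, 0, 0], "dr": [0, 0, 0], "jaw": 0.2}
    - {"travel": [0, 0, 0], "dr": [0, 0, 0], "jaw": 0.2}
    - {"travel": [0, 0, 0], "dr": [0, 0, 0], "jaw": 0.2}
    - {"travel": [0, 0, 0], "dr": [0, 0, 0], "jaw": 0.2}
    - {"travel": [0, 0, 0], "dr": [0, 0, 0], "jaw": 0.2}

```text
t: 6.18
eef_pos: [500.2, 174.8, 26.1]
eef_rot: [-0.249, 0.643, 0.686, 0.234]
force: [1.6, -0.7, 2.0]
width: 27.6
```

```bash
cat >> h.py <<'E'
K=36.
def eef(G,T): return np.array(G)+(19+K)*T.apply([0,0,1])
E
python3 - <<'E'
from h import *
T0=boxR(0,40);A=[502.3,139.5,80];
wp=[(eef(A,T0),qr(get_obs()['eef_rot']),2)]
for k in range(1,10):
    f=k/9;T=boxR(0,40-70*f);wp.append((eef([502.3-.6*f,139.5+15*f,80+10*f],T),T,1))
T=boxR(0,-30);wp.append((eef([501.7,154.5,46],T),T,4))
plan(wp)
E
```

```text
T [4.0, -0.0, -5.0] D [0.0, 0.0, 0.0]
T [3.6, -0.1, -4.0] D [0.0, 0.0, 0.0]
--
T [-5.5, 0.0, -0.3] D [-0.0, -0.136, 0.002]
--
T [-5.4, 0.1, -0.5] D [-0.0, -0.135, 0.0]
--
T [-5.5, 0.0, -0.9] D [-0.0, -0.136, 0.0]
--
T [-5.5, 0.1, -1.1] D [-0.0, -0.136, 0.0]
--
T [-5.6, -0.0, -1.3] D [-0.0, -0.136, 0.0]
--
T [-5.8, 0.0, -1.6] D [-0.0, -0.135, 0.0]
--
T [-5.9, 0.1, -1.8] D [-0.0, -0.136, 0.0]
--
T [-6.1, 0.0, -2.0] D [-0.0, -0.136, 0.0]
--
T [-6.3, 0.0, -2.2] D [-0.0, -0.136, 0.0]
--
T [6.0, 0.0, 10.0] D [-0.0, 0.0, 0.0]
T [5.0, 0.0, 9.0] D [-0.0, 0.0, 0.0]
T [6.0, 0.0, 10.0] D [-0.0, 0.0, 0.0]
T [5.0, 0.0, 9.1] D [-0.0, 0.0, 0.0]
--
```

move_arm:
  steps:
    - {"travel": [4, 0, -5], "dr": [0, 0, 0], "jaw": 0.2}
    - {"travel": [4, 0, -4], "dr": [0, 0, 0], "jaw": 0.2}
    - {"travel": [-5.5, 0, -0.3], "dr": [0, -0.136, 0], "jaw": 0.2}
    - {"travel": [-5.5, 0, -0.5], "dr": [0, -0.136, 0], "jaw": 0.2}
    - {"travel": [-5.5, 0, -1], "dr": [0, -0.136, 0], "jaw": 0.2}
    - {"travel": [-5.5, 0, -1], "dr": [0, -0.136, 0], "jaw": 0.2}
    - {"travel": [-5.6, 0, -1.3], "dr": [0, -0.136, 0], "jaw": 0.2}
    - {"travel": [-5.8, 0, -1.6], "dr": [0, -0.136, 0], "jaw": 0.2}
    - {"travel": [-6, 0, -1.8], "dr": [0, -0.136, 0], "jaw": 0.2}
    - {"travel": [-6, 0, -2], "dr": [0, -0.136, 0], "jaw": 0.2}
    - {"travel": [-6.3, 0, -2.2], "dr": [0, -0.136, 0], "jaw": 0.2}
    - {"travel": [0, 0, 0], "dr": [0, 0, 0], "jaw": 0.2}

```text
t: 7.68
eef_pos: [500.7, 131.3, 39.7]
eef_rot: [0.189, 0.657, 0.707, -0.178]
force: [-0.2, -0.4, -2.4]
width: 27.1
```

Run:
```python
from h import *
cap('top','t3');cap('side','s3')
crop('t3','a',180,160,280,280,4);crop('s3','b',190,120,290,240,4)
cv2.imwrite('pics/v3.png',np.hstack([cv2.imread('pics/a.png'),cv2.imread('pics/b.png')]))
o=get_obs();print(o['eef_pos'],o['width'],o['force'],(qr(o['eef_rot']).as_matrix()).round(2))
T=boxR(0,-30);plan([(eef([501.7,154.5,46],T),T,4)])
```

```text
[501.72111768 127.02138356  42.22164636] 27.39900538066862 [-0.1218878  -0.42835986 -1.66142219] [[-0.06  1.    0.03]
 [ 0.86  0.06 -0.5 ]
 [-0.5  -0.   -0.87]]
T [5.0, 0.0, 10.0] D [-0.0, 0.0, 0.0]
T [6.0, 1.0, 9.0] D [-0.0, 0.0, 0.0]
T [5.0, 0.0, 10.0] D [-0.0, 0.0, 0.0]
T [5.9, 0.8, 9.0] D [-0.001, 0.001, 0.002]
--
```

View pics/v3.png

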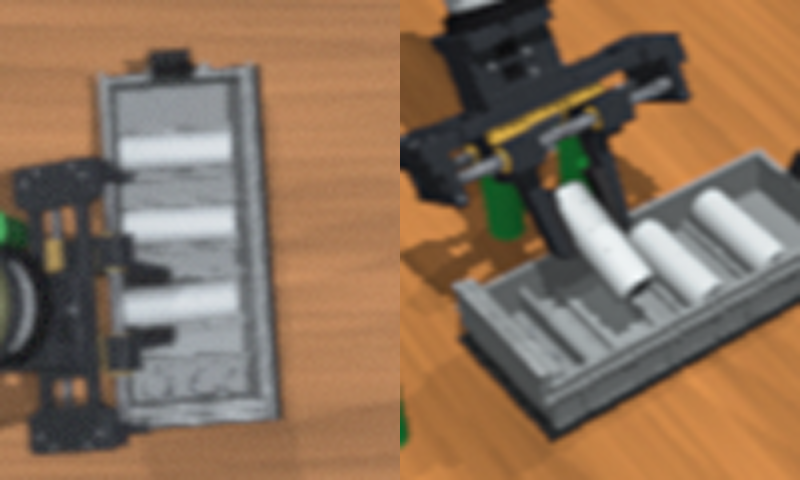

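The pin is held tilted over its lane at (180,303) left, parallel to the other two. I lower it.

move_arm:
  steps:
    - {"travel": [5.5, 0.5, 9.5], "dr": [0, 0, 0], "jaw": 0.2}
    - {"travel": [5.5, 0.5, 9.5], "dr": [0, 0, 0], "jaw": 0.2}
    - {"travel": [5.5, 0.5, 9.5], "dr": [0, 0, 0], "jaw": 0.2}
    - {"travel": [5.5, 0, 9.5], "dr": [0, 0, 0], "jaw": 0.2}
    - {"travel": [0, 0, 0], "dr": [0, 0, 0], "jaw": 0.2}
    - {"travel": [0, 0, 0], "dr": [0, 0, 0], "jaw": 0.2}

```text
t: 8.52
eef_pos: [504.3, 127.3, -1.3]
eef_rot: [0.19, 0.66, 0.705, -0.178]
force: [-0.3, -0.8, -1.8]
width: 27.3
```

move_arm:
  steps:
    - {"travel": [0.5, 0, 0.9], "dr": [0, 0, 0], "jaw": 0.2}
    - {"travel": [0.5, 0, 0.9], "dr": [0, 0, 0], "jaw": 0.2}
    - {"travel": [0.5, 0, 0.9], "dr": [0, 0, 0], "jaw": 0.2}
    - {"travel": [0, 0, 0], "dr": [0, 0, 0], "jaw": 0.2}

```text
t: 9.02
eef_pos: [504.1, 127.3, -4.6]
eef_rot: [0.19, 0.66, 0.705, -0.178]
force: [0.1, -0.3, -2.1]
width: 27.6
```

move_arm:
  steps:
    - {"travel": [0.5, 0, 0.9], "dr": [0, 0, 0], "jaw": 0.2}
    - {"travel": [0.5, 0, 0.9], "dr": [0, 0, 0], "jaw": 0.2}
    - {"travel": [0.5, 0, 0.9], "dr": [0, 0, 0], "jaw": 0.2}
    - {"travel": [0, 0, 0], "dr": [0, 0, 0], "jaw": 0.2}

```text
t: 9.52
eef_pos: [504.6, 127.5, -7.4]
eef_rot: [0.19, 0.66, 0.705, -0.177]
force: [0.6, 1.4, 1.3]
width: 27.0
```

move_arm:
  steps:
    - {"travel": [0, 0, 0], "dr": [0, 0, 0], "jaw": 0.42}
    - {"travel": [0, 0, 0], "dr": [0, 0, 0], "jaw": 0.42}
    - {"travel": [0, 0, 0], "dr": [0, 0, 0], "jaw": 0.42}
    - {"travel": [0, 0, 0], "dr": [0, 0, 0], "jaw": 0.42}
    - {"travel": [0, 0, -15], "dr": [0, 0, 0], "jaw": 0.42}
    - {"travel": [0, 0, -40], "dr": [0, 0, 0], "jaw": 0.42}
    - {"travel": [0, 0, -50], "dr": [0, 0.1, 0], "jaw": 0.42}
    - {"travel": [0, 0, -50], "dr": [0, 0.15, 0], "jaw": 0.42}
    - {"travel": [0, 0, -20], "dr": [0, 0.15, 0], "jaw": 0.42}
    - {"travel": [0, 0, 0], "dr": [0, 0.12, 0], "jaw": 0.42}

```text
t: 10.78
eef_pos: [500.9, 206.4, 151.5]
eef_rot: [0.002, 0.684, 0.73, 0.002]
force: [-0.7, -0.5, -0.8]
width: 36.7
```

Run:
```python
from h import *
c=cap('top','t4');d=cap('side','s4')
crop('t4','a',180,160,280,280,4);crop('s4','b',190,120,290,240,4)
cv2.imwrite('pics/v4.png',np.hstack([cv2.imread('pics/a.png'),cv2.imread('pics/b.png')]))
o=get_obs();print(o['eef_pos'],o['width'],o['force'])
for k in (c,d):
    print('lid',fitrect(k,lid_edges(),[567,-164,0],2),'box',fitrect(k,box_edges(),[545,138,3.6],2))
P=cloud(c).reshape(-1,3);m=c['z_map'].ravel()>0
# other end pins heights
L=P[m&(np.hypot(P[:,0]-567,P[:,1]+164)<150)];G=L[L[:,2]>33];print('grip',G.mean(0),rect(G))
T=Ro.from_matrix(np.array([[0,1,0],[1,0,0],[0,0,-1]]).T);plan([(eef([566.5,-164,130],T),T,9),(eef([566.5,-164,28],T),T,4)])
```

```text
[500.4798013  201.37047728 150.7199274 ] 36.94669591412371 [0.41077329 0.19343802 0.06338811]
lid (array([ 5.6925e+02, -1.6479e+02,  1.4000e-01]), np.float64(-361.1)) box (array([541.38, 152.87,   3.7 ]), np.float64(-514.4))
lid (array([ 5.6810e+02, -1.6424e+02,  2.8000e-01]), np.float64(-371.6)) box (array([544.26, 136.49,   3.7 ]), np.float64(-485.0))
grip [ 567.26230264 -163.76999271   39.23019624] [ 567.4 -164.4   12.4   60.8    0. ]
T [-41.0, 5.0, 9.0] D [0.0, 0.0, 0.01]
T [-41.0, 5.0, 9.0] D [0.0, 0.0, 0.01]
T [-41.0, 6.0, 9.0] D [0.0, 0.0, 0.01]
T [-41.0, 6.0, 8.0] D [0.0, 0.0, 0.0]
T [-41.0, 6.0, 9.0] D [0.0, 0.0, 0.01]
T [-40.0, 7.0, 8.0] D [0.0, 0.0, 0.0]
T [-41.0, 7.0, 9.0] D [0.0, 0.0, 0.01]
T [-40.0, 7.0, 8.0] D [0.0, 0.0, 0.0]
T [-40.6, 7.2, 8.6] D [0.003, 0.005, 0.006]
--
T [-0.0, -0.0, 25.0] D [0.0, -0.0, 0.0]
T [-0.0, -0.0, 26.0] D [0.0, -0.0, 0.0]
T [-0.0, -0.0, 25.0] D [0.0, -0.0, 0.0]
T [-0.0, -0.1, 26.0] D [0.0, -0.001, 0.0]
--
```

View pics/v4.png

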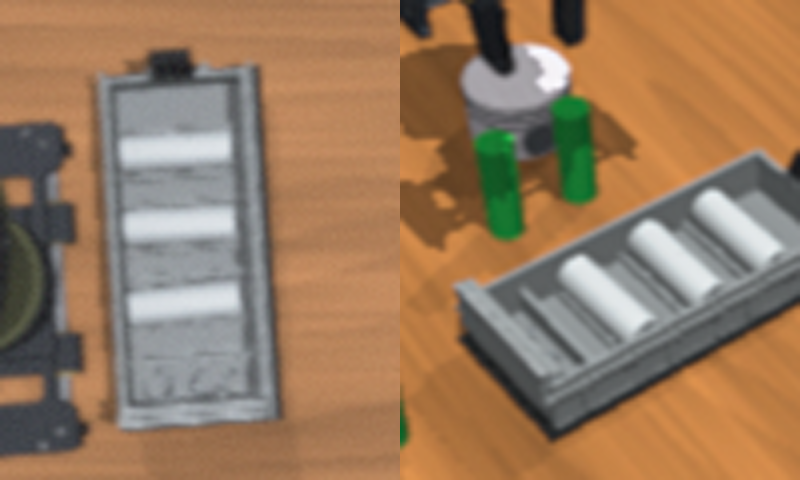

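The pin now lies flat in its lane at (183,302), parallel to its neighbours, and nothing else has moved. I go to the lid grip next.

move_arm:
  steps:
    - {"travel": [-41, 5, 7], "dr": [0, 0, 0.01], "jaw": 0.5}
    - {"travel": [-41, 5, 7], "dr": [0, 0, 0.01], "jaw": 0.5}
    - {"travel": [-41, 6, 7], "dr": [0, 0, 0.01], "jaw": 0.5}
    - {"travel": [-41, 6, 7], "dr": [0, 0, 0], "jaw": 0.5}
    - {"travel": [-41, 6, 7], "dr": [0, 0, 0.01], "jaw": 0.5}
    - {"travel": [-40, 6, 7], "dr": [0, 0, 0], "jaw": 0.5}
    - {"travel": [-41, 6, 7], "dr": [0, 0, 0.01], "jaw": 0.5}
    - {"travel": [-40, 7, 7], "dr": [0, 0, 0], "jaw": 0.5}
    - {"travel": [-41, 7, 7], "dr": [0, 0, 0.01], "jaw": 0.5}
    - {"travel": [0, 0, 0], "dr": [0, 0, 0], "jaw": 0.5}
    - {"travel": [0, 0, 0], "dr": [0, 0, 0], "jaw": 0.5}

```text
t: 12.25
eef_pos: [566.0, -157.1, 86.4]
eef_rot: [0.001, 0.704, 0.71, -0.002]
force: [0.6, -0.1, 0.6]
width: 43.6
```

Run:
```python
from h import *
T=Ro.from_matrix(np.array([[0,1,0],[1,0,0],[0,0,-1]]).T);o=get_obs();print(o['eef_pos'])
plan([(eef([564,-164,36],T),T,4)])
# finger x check in the top view
c=cap('top','t5');P=cloud(c).reshape(-1,3);Q=qr(o['eef_rot']).inv().apply(P-o['eef_pos'])
for lo,hi in((-140,-95),):
    pass
d=cap('side','s5');P=cloud(d).reshape(-1,3);Q=qr(o['eef_rot']).inv().apply(P-o['eef_pos']);col=d['color'].max(-1).ravel()
m=(abs(Q[:,0])<25)&(abs(Q[:,1])<60)&(Q[:,2]>-95)&(Q[:,2]<10)&(col<80);q=Q[m]
for a in range(-90,10,6):
    k=q[(q[:,2]>=a)&(q[:,2]<a+6)]
    if len(k):print(a,len(k),np.sort(k[:,1]).round()[::max(1,len(k)//6)],np.median(k[:,0]).round())
```

```text
[ 566.01294919 -157.10753863   86.38685429]
T [-2.0, -0.0, 26.0] D [-0.0, 0.0, 0.0]
T [-1.0, -1.0, 26.0] D [-0.0, 0.0, 0.0]
T [-2.0, -0.0, 27.0] D [-0.0, 0.0, 0.0]
T [-1.3, -0.9, 26.4] D [-0.002, 0.005, 0.008]
--
-90 10 [27. 27. 27. 27. 28. 28. 28. 28. 30. 32.] 4.0
-84 21 [-41.  20.  23.  25.  27.  28.  30.] -7.0
-78 20 [-41. -40. -37.  22.  23.  28.  32.] -8.0
-72 29 [-41. -40. -38. -33.  22.  24.  30.  34.] -8.0
-66 34 [-41. -39. -35. -26.  21.  23.  29.] -7.0
-60 42 [-40. -38. -37.  21.  22.  23.] -4.0
-54 40 [-40. -38. -34. -25.  20.  21.  27.] -7.0
-48 32 [-39. -37. -26.  20.  21.  22.  30.] -7.0
-42 16 [-36. -30. -23.  21.  21.  22.  23.  27.] -7.0
```

move_arm:
  steps:
    - {"travel": [-2, 0, 26], "dr": [0, 0, 0], "jaw": 0.5}
    - {"travel": [-2, 0, 26], "dr": [0, 0, 0], "jaw": 0.5}
    - {"travel": [-2, 0, 26], "dr": [0, 0, 0], "jaw": 0.5}
    - {"travel": [-1, 0, 26], "dr": [0, 0, 0.008], "jaw": 0.5}
    - {"travel": [0, 0, 0], "dr": [0, 0, 0], "jaw": 0.5}
    - {"travel": [0, 0, 0], "dr": [0, 0, 0], "jaw": 0}
    - {"travel": [0, 0, 0], "dr": [0, 0, 0], "jaw": 0}
    - {"travel": [0, 0, 0], "dr": [0, 0, 0], "jaw": 0}
    - {"travel": [0, 0, 0], "dr": [0, 0, 0], "jaw": 0}
    - {"travel": [0, 0, 0], "dr": [0, 0, 0], "jaw": 0}
    - {"travel": [0, 0, 0], "dr": [0, 0, 0], "jaw": 0}

```text
t: 13.72
eef_pos: [567.0, -167.0, -16.0]
eef_rot: [0.003, 0.708, 0.706, -0.001]
force: [-0.2, 0.6, 5.4]
width: 13.6
```

```bash
cat >> h.py <<'E'
BX=np.array([543.2,136.5]);YAW=3.6
OFF=np.array([2.7,0,-40.])
def lidw(Ex,Ez,al,by=0):
    a=np.radians(al);x=Ex+121*np.cos(a)-19*np.sin(a);z=Ez+121*np.sin(a)+19*np.cos(a);y=np.radians(YAW)
    C=np.array([BX[0]+x*np.cos(y)-by*np.sin(y),BX[1]+x*np.sin(y)+by*np.cos(y),z]);T=boxR(-al,0,YAW)
    return C-T.apply(OFF),T
E
python3 - <<'E'
from h import *
T=qr(get_obs()['eef_rot']);P,Q=lidw(-108,100,9)
plan([([567,-167,80],T,3),(P+[0,0,10],Q,9)])
E
```

```text
T [-0.0, 0.0, -32.0] D [0.0, 0.0, 0.0]
T [-0.0, 0.0, -32.0] D [0.0, 0.0, 0.0]
T [-0.6, 0.2, -32.0] D [0.0, 0.0, 0.0]
--
T [34.0, -1.0, -3.0] D [-0.02, 0.0, -0.01]
T [33.0, -1.0, -3.0] D [-0.02, 0.0, -0.01]
T [34.0, -0.0, -3.0] D [-0.02, 0.0, -0.01]
T [33.0, 0.0, -4.0] D [-0.02, 0.0, -0.01]
T [34.0, 1.0, -3.0] D [-0.02, 0.0, -0.0]
T [33.0, 1.0, -4.0] D [-0.01, 0.0, -0.01]
T [34.0, 1.0, -3.0] D [-0.02, 0.0, -0.0]
T [33.0, 1.0, -4.0] D [-0.01, 0.01, -0.01]
T [33.7, 0.8, -2.7] D [-0.015, 0.001, -0.004]
--
```

move_arm:
  steps:
    - {"travel": [0, 0, -20], "dr": [0, 0, 0], "jaw": 0}
    - {"travel": [0, 0, -38], "dr": [0, 0, 0], "jaw": 0}
    - {"travel": [0, 0, -40], "dr": [0, 0, 0], "jaw": 0}
    - {"travel": [34, -1, -3], "dr": [-0.02, 0, -0.01], "jaw": 0}
    - {"travel": [34, -1, -3], "dr": [-0.02, 0, -0.01], "jaw": 0}
    - {"travel": [34, 0, -3], "dr": [-0.02, 0, -0.01], "jaw": 0}
    - {"travel": [34, 0, -4], "dr": [-0.02, 0, -0.01], "jaw": 0}
    - {"travel": [34, 1, -3], "dr": [-0.02, 0, 0], "jaw": 0}
    - {"travel": [34, 1, -4], "dr": [-0.01, 0, -0.01], "jaw": 0}
    - {"travel": [34, 1, -3], "dr": [-0.02, 0, 0], "jaw": 0}
    - {"travel": [33, 1, -4], "dr": [-0.01, 0, -0.01], "jaw": 0}
    - {"travel": [30, 1, -3], "dr": [-0.015, 0, -0.005], "jaw": 0}

```text
t: 15.22
eef_pos: [557.1, 136.1, 110.2]
eef_rot: [0.057, 0.682, 0.727, 0.053]
force: [0.1, 0.0, -1.1]
width: 13.9
```

move_arm:
  steps:
    - {"travel": [0, 0, 0], "dr": [0, 0, 0], "jaw": 0}
    - {"travel": [0, 0, 0], "dr": [0, 0, 0], "jaw": 0}

```text
t: 15.48
eef_pos: [557.5, 133.7, 109.9]
eef_rot: [0.057, 0.683, 0.726, 0.053]
force: [-1.2, 0.5, -1.4]
width: 13.8
```

Run:
```python
from h import *
c=cap('top','t6');d=cap('side','s6');crop('t6','a',170,150,270,280,4);crop('s6','b',180,110,300,240,4)
a,b=cv2.imread('pics/a.png'),cv2.imread('pics/b.png');i=np.hstack([a,b]);cv2.imwrite('pics/v6.png',i[:, :800] if i.shape[1]<800 else cv2.resize(i,(800,int(i.shape[0]*800/i.shape[1]))));print(i.shape)
o=get_obs();print(o['eef_pos'],o['width'],o['force']);R=qr(o['eef_rot']);P,Q=lidw(-108,100,9);print('dev deg',np.degrees((R.inv()*Q).as_rotvec()).round(2),(o['eef_pos']-P).round(1))
# lid points in tool frame
for k in(c,d):
    X=cloud(k).reshape(-1,3);q=R.inv().apply(X-o['eef_pos']-R.apply(OFF))  # tool axes about C
    m=(k['z_map'].ravel()>0)&(abs(q[:,2]-15)<5)&(abs(q[:,0])<75)&(abs(q[:,1])<140);q=q[m]
    A=np.c_[q[:,0],q[:,1],np.ones(len(q))];s=np.linalg.lstsq(A,q[:,2],rcond=None)[0];print(len(q),'plane',np.degrees(s[:2]).round(2),s[2].round(2),'rect',rect(q),'x',np.percentile(q[:,0],[1,99]).round(1),'y',np.percentile(q[:,1],[.5,99.5]).round(1))
```

```text
(520, 880, 3)
[557.73662679 132.99525552 109.70026863] 13.92108788137952 [ 0.57436573 -0.47374345 -1.31017943]
dev deg [-0.12  0.68 -0.09] [-0.4 -1.7 11.5]
1492 plane [-0.12  0.05] 14.12 rect [ -0.6  -0.3 242.4 104.1  89.8] x [-52.   49.7] y [-120.5  120. ]
2497 plane [-0.28  0.07] 15.31 rect [ 5.000e-01 -1.900e+00  1.093e+02  2.427e+02  1.000e-01] x [-51.9  50.5] y [-122.6  117.6]
```

View pics/v6.png

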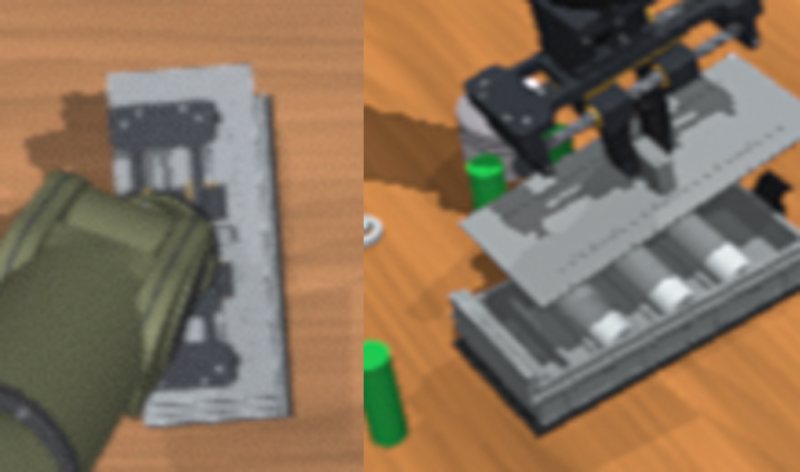

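The lid is held level in roll and 9° nose-down over the box. The lip end is at (540,400) and the latch at (770,190), with the pins beneath. I check the box's y once more before hooking.

Run:
```python
from h import *
y=np.radians(3.65);M=np.array([[np.cos(y),np.sin(y),0],[-np.sin(y),np.cos(y),0],[0,0,1]])
for f in('t4','s4','t0','s0'):
    k=np.load('pics/%s.npz'%f);X=cloud(k);b=(X-[543.2,136.5,0])@M.T;b=b.reshape(-1,3);ok=k['z_map'].ravel()>0;col=k['color'].reshape(-1,3).astype(int)
    rim=b[ok&(abs(b[:,2]-41)<4)&(abs(b[:,0])<100)&(abs(b[:,1])<60)&(abs(b[:,1])>42)]
    l=rim[rim[:,1]<0,1];r=rim[rim[:,1]>0,1]
    lip=b[ok&(b[:,2]>49)&(b[:,2]<58)&(abs(b[:,0]+120)<14)&(abs(b[:,1])<62)]
    la=b[ok&(b[:,2]>54)&(abs(b[:,0]-122)<14)&(abs(b[:,1])<30)]
    ew=b[ok&(abs(b[:,2]-41)<4)&(abs(b[:,0]-122)<14)&(abs(b[:,1])<50)&(abs(b[:,1])>20)]
    print(f,'rim',np.median(l).round(1),np.median(r).round(1),len(l),len(r),'lip y',np.percentile(lip[:,1],[3,97]).round(1),'x',np.percentile(lip[:,0],[3,50,97]).round(1),'latch',np.percentile(la[:,1],[3,50,97]).round(1),np.median(la[:,0]).round(1),'endwall x',np.median(ew[:,0]).round(1))
```

```text
t4 rim -48.8 51.4 108 116 lip y [-47.6  51. ] x [-124.1 -117.4 -111.1] latch [-11.3   0.9  14.1] 129.3 endwall x 122.4
s4 rim -47.8 52.0 143 135 lip y [-48.2  50.8] x [-126.8 -121.  -113. ] latch [-12.    3.1  17.6] 127.7 endwall x 120.3
t0 rim -48.7 51.1 102 112 lip y [-47.6  50.3] x [-124.1 -117.4 -111.1] latch [-12.6   0.2  14.5] 129.1 endwall x 122.8
s0 rim -47.7 52.3 135 120 lip y [-48.2  51.8] x [-126.9 -121.2 -113.1] latch [-11.3   3.3  16.3] 127.5 endwall x 120.2
```

```bash
sed -i 's/^BX=.*/BX=np.array([545.2,138.3]);YAW=3.65/;s/^OFF=.*/OFF=np.array([2.7,-0.5,-40.])/;s/;YAW=3.6$//' h.py; grep -n YAW h.py | head -3
python3 - <<'E'
from h import *
plan([(*lidw(-107,60,9),5),(*lidw(-107,45,9),3)])
E
```

```text
59:BX=np.array([545.2,138.3]);YAW=3.65
62:    a=np.radians(al);x=Ex+121*np.cos(a)-19*np.sin(a);z=Ez+121*np.sin(a)+19*np.cos(a);y=np.radians(YAW)
63:    C=np.array([BX[0]+x*np.cos(y)-by*np.sin(y),BX[1]+x*np.sin(y)+by*np.cos(y),z]);T=boxR(-al,0,YAW)
T [1.0, -1.0, 10.0] D [-0.0, 0.0, -0.0]
T [1.0, -1.0, 10.0] D [-0.0, 0.0, -0.0]
T [1.0, -1.0, 10.0] D [-0.0, 0.0, -0.0]
T [0.0, -0.0, 11.0] D [-0.0, 0.01, -0.0]
T [0.9, -0.9, 10.4] D [-0.002, 0.002, -0.003]
--
T [-0.0, -1.0, 5.0] D [-0.0, -0.0, 0.0]
T [-0.0, -1.0, 5.0] D [-0.0, -0.0, 0.0]
T [-0.0, -0.3, 4.8] D [-0.0, -0.0, 0.0]
--
```

move_arm:
  steps:
    - {"travel": [1, -1, 10], "dr": [0, 0.003, 0], "jaw": 0}
    - {"travel": [1, -1, 10], "dr": [0, 0.003, 0], "jaw": 0}
    - {"travel": [1, -1, 10], "dr": [0, 0.003, 0], "jaw": 0}
    - {"travel": [0.5, -1, 10], "dr": [0, 0.003, 0], "jaw": 0}
    - {"travel": [0.5, -0.5, 10.5], "dr": [0, 0, -0.003], "jaw": 0}
    - {"travel": [0, -1, 5], "dr": [0, 0, 0], "jaw": 0}
    - {"travel": [0, -0.8, 5], "dr": [0, 0, 0], "jaw": 0}
    - {"travel": [0, -0.5, 3], "dr": [0, 0, 0], "jaw": 0}
    - {"travel": [0, 0, 0], "dr": [0, 0, 0], "jaw": 0}
    - {"travel": [0, 0, 0], "dr": [0, 0, 0], "jaw": 0}

```text
t: 16.82
eef_pos: [560.6, 138.8, 45.8]
eef_rot: [0.053, 0.681, 0.728, 0.057]
force: [0.6, 0.3, -2.0]
width: 13.5
```

Run:
```python
from h import *
d=cap('side','s7');crop('s7','v7',170,110,310,240,5)
o=get_obs();R=qr(o['eef_rot']);P,Q=lidw(-107,45,9);print(o['force'],'dev',np.degrees((R.inv()*Q).as_rotvec()).round(2),(o['eef_pos']-P).round(1))
y=np.radians(3.65);M=np.array([[np.cos(y),np.sin(y),0],[-np.sin(y),np.cos(y),0],[0,0,1]])
C=o['eef_pos']+R.apply(OFF);E=C+R.apply([0,-121,19]);print('E box',(M@(E-[*BX,0])).round(1))
plan([(*lidw(-107,43,9),1),(*lidw(-121,42.5,9),7)])
```

```text
[-0.37919342 -0.47272485 -1.53948678] dev [-0.1  -0.07  0.16] [-1.   2.1  2.5]
E box [-107.9    1.8   47.7]
T [-2.2, 0.2, 4.6] D [-0.002, -0.001, 0.003]
--
T [0.0, -2.0, -0.0] D [0.0, -0.0, -0.0]
T [0.0, -2.0, -0.0] D [0.0, -0.0, -0.0]
T [0.0, -2.0, -0.0] D [0.0, -0.0, -0.0]
T [0.0, -2.0, -0.0] D [0.0, -0.0, -0.0]
T [0.0, -2.0, -1.0] D [0.0, -0.0, -0.0]
T [0.0, -2.0, -0.0] D [0.0, -0.0, -0.0]
T [0.0, -1.9, -0.7] D [0.0, -0.0, -0.0]
--
```

View pics/v7.png

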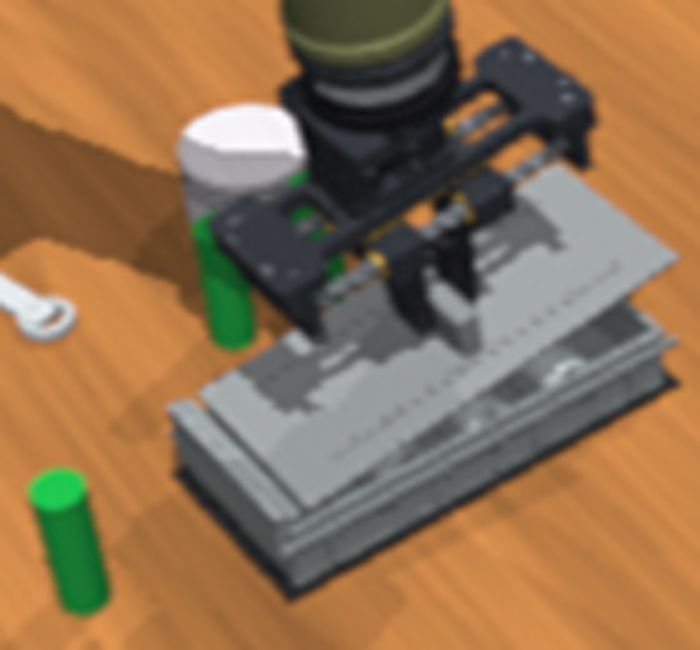

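The lid's low edge, from (200,393) to (310,505), lies just inside the lip and square to it. I lower it the rest of the way.

move_arm:
  steps:
    - {"travel": [-1, 0, 1.5], "dr": [0, 0, 0.003], "jaw": 0}
    - {"travel": [-1, 0, 1.5], "dr": [0, 0, 0], "jaw": 0}
    - {"travel": [0, 0, 1.5], "dr": [0, 0, 0], "jaw": 0}
    - {"travel": [0, 0, 0], "dr": [0, 0, 0], "jaw": 0}

```text
t: 17.38
eef_pos: [561.2, 136.7, 40.9]
eef_rot: [0.052, 0.682, 0.727, 0.057]
force: [-1.2, 0.6, -1.6]
width: 13.4
```

```bash
cat >> h.py <<'E'
def st():
    o=get_obs();R=qr(o['eef_rot']);y=np.radians(YAW);M=np.array([[np.cos(y),np.sin(y),0],[-np.sin(y),np.cos(y),0],[0,0,1]])
    C=o['eef_pos']+R.apply(OFF);E=C+R.apply([0,-121,19]);F=C+R.apply([0,121,19]);f=lambda X:(M@(X-[*BX,0])).round(1)
    print('E',f(E),'F',f(F),'force box',(M@o['force']).round(1),'w',round(o['width'],1),'t',o['t'],'tilt',np.degrees((boxR(0,0,YAW).inv()*R).as_rotvec()).round(1))
E
python3 -c "from h import *;st()"
```

```text
E [-1.075e+02  1.000e-01  4.300e+01] F [1.317e+02 1.000e-01 8.020e+01] force box [-1.1  0.7 -1.6] w 13.4 t 17.375 tilt [-8.9  0.1  0. ]
```

move_arm:
  steps:
    - {"travel": [0, -2, -0.3], "dr": [0, 0, 0], "jaw": 0}
    - {"travel": [0, -2, -0.3], "dr": [0, 0, 0], "jaw": 0}
    - {"travel": [0, -2, -0.3], "dr": [0, 0, 0], "jaw": 0}
    - {"travel": [0, -2, -0.3], "dr": [0, 0, 0], "jaw": 0}
    - {"travel": [0, -2, -0.3], "dr": [0, 0, 0], "jaw": 0}
    - {"travel": [0, 0, 0], "dr": [0, 0, 0], "jaw": 0}

```text
t: 18.12
eef_pos: [550.9, 136.1, 41.0]
eef_rot: [0.052, 0.682, 0.727, 0.057]
force: [0.1, 0.5, -1.3]
width: 13.2
```

```bash
python3 -c "from h import *;st()"
```

```text
E [-117.7    0.2   43. ] F [1.214e+02 1.000e-01 8.030e+01] force box [ 0.1  0.5 -1.3] w 13.2 t 18.125 tilt [-8.9  0.1  0. ]
```

move_arm:
  steps:
    - {"travel": [0, -1, -0.15], "dr": [0, 0, 0], "jaw": 0}
    - {"travel": [0, -1, -0.15], "dr": [0, 0, 0], "jaw": 0}
    - {"travel": [0, -1, -0.15], "dr": [0, 0, 0], "jaw": 0}
    - {"travel": [0, 0, 0], "dr": [0, 0, 0], "jaw": 0}

```text
t: 18.62
eef_pos: [548.2, 135.9, 41.1]
eef_rot: [0.053, 0.682, 0.727, 0.057]
force: [0.3, -0.4, -1.3]
width: 13.7
```

```bash
python3 -c "from h import *;st()"
```

```text
E [-1.204e+02  1.000e-01  4.300e+01] F [1.187e+02 1.000e-01 8.040e+01] force box [ 0.3 -0.4 -1.3] w 13.7 t 18.625 tilt [-8.9  0.1  0. ]
```

Still no contact, so I go on until the upstand is felt.

move_arm:
  steps:
    - {"travel": [0, -1, -0.15], "dr": [0, 0, 0], "jaw": 0}
    - {"travel": [0, -1, -0.15], "dr": [0, 0, 0], "jaw": 0}
    - {"travel": [0, 0, 0], "dr": [0, 0, 0], "jaw": 0}

```text
t: 19.0
eef_pos: [548.1, 135.8, 41.6]
eef_rot: [0.054, 0.682, 0.727, 0.058]
force: [4.5, 0.1, -0.9]
width: 13.9
```

```bash
python3 -c "from h import *;st()"
```

```text
E [-1.206e+02  1.000e-01  4.320e+01] F [118.4  -0.   81.4] force box [ 4.5 -0.2 -0.9] w 13.9 t 19.0 tilt [-9.1  0.1  0. ]
```

Contact of 4.5 N against the upstand, so the edge is in the slot. I swing the other end down.

Run:
```python
from h import *
plan([(*lidw(-119.8,42.8,9-k),1) for k in(1,2,3,4,5,6)])
```

```text
T [-0.0, 0.3, 2.8] D [0.019, -0.001, -0.001]
--
T [-0.0, -0.4, 2.1] D [0.017, 0.0, 0.0]
--
T [-0.0, -0.4, 2.1] D [0.018, 0.0, 0.0]
--
T [-0.0, -0.3, 2.1] D [0.017, 0.0, 0.0]
--
T [-0.0, -0.4, 2.2] D [0.018, 0.0, 0.0]
--
T [-0.0, -0.4, 2.1] D [0.017, 0.0, 0.0]
--
```

move_arm:
  steps:
    - {"travel": [0, 2.2, 2.5], "dr": [0.017, 0, 0], "jaw": 0}
    - {"travel": [0, -0.4, 2.1], "dr": [0.017, 0, 0], "jaw": 0}
    - {"travel": [0, -0.4, 2.1], "dr": [0.018, 0, 0], "jaw": 0}
    - {"travel": [0, -0.3, 2.1], "dr": [0.017, 0, 0], "jaw": 0}
    - {"travel": [0, 0, 0], "dr": [0, 0, 0], "jaw": 0}

```text
t: 19.62
eef_pos: [548.0, 136.0, 32.1]
eef_rot: [0.029, 0.684, 0.729, 0.031]
force: [0.2, 0.2, -1.6]
width: 13.7
```

```bash
python3 -c "from h import *;st();plan([(*lidw(-119.8,42.5,4),1),(*lidw(-119.8,42,3),1)])"
```

```text
E [-120.2    0.2   42.7] F [120.9   0.2  63.2] force box [ 0.2  0.2 -1.6] w 13.7 t 19.625 tilt [-4.9  0.1 -0. ]
T [-0.2, 0.1, 2.0] D [0.015, -0.001, 0.0]
--
T [-0.0, -0.4, 2.7] D [0.017, 0.0, 0.0]
--
```

move_arm:
  steps:
    - {"travel": [-0.2, 0, 2.1], "dr": [0.015, 0, 0], "jaw": 0}
    - {"travel": [0, -0.3, 2.5], "dr": [0.017, 0, 0], "jaw": 0}
    - {"travel": [0, 0, 0], "dr": [0, 0, 0], "jaw": 0}
    - {"travel": [0, 0, 0], "dr": [0, 0, 0], "jaw": 0}

```text
t: 20.12
eef_pos: [548.3, 135.7, 27.8]
eef_rot: [0.018, 0.684, 0.729, 0.02]
force: [-0.1, 0.8, -1.2]
width: 13.7
```

```bash
python3 -c "from h import *;st();plan([(*lidw(-119.8,42,2.2),1)])"
```

```text
E [-1.195e+02 -1.000e-01  4.230e+01] F [ 1.222e+02 -1.000e-01  5.530e+01] force box [-0.1  0.8 -1.2] w 13.7 t 20.125 tilt [-3.1  0.1  0. ]
T [0.1, -0.7, 2.1] D [0.015, -0.001, -0.0]
--
```

move_arm:
  steps:
    - {"travel": [0, -0.4, 1], "dr": [0.008, 0, 0], "jaw": 0}
    - {"travel": [0, -0.4, 1], "dr": [0.008, 0, 0], "jaw": 0}
    - {"travel": [0, 0, 0], "dr": [0, 0, 0], "jaw": 0}
    - {"travel": [0, 0, 0], "dr": [0, 0, 0], "jaw": 0}

```text
t: 20.62
eef_pos: [547.6, 135.7, 25.9]
eef_rot: [0.013, 0.684, 0.729, 0.014]
force: [-1.3, 0.4, 0.4]
width: 13.6
```

```bash
python3 -c "from h import *;st();plan([(*lidw(-119.8,41.5,1.7),1)])"
```

```text
E [-1.20e+02 -1.00e-01  4.23e+01] F [ 1.219e+02 -1.000e-01  5.150e+01] force box [-1.3  0.4  0.4] w 13.6 t 20.625 tilt [-2.2  0.1  0. ]
T [0.1, -0.0, 1.8] D [0.008, -0.001, -0.0]
--
```

move_arm:
  steps:
    - {"travel": [0, 0, 0], "dr": [0, 0, 0], "jaw": 0.35}
    - {"travel": [0, 0, 0], "dr": [0, 0, 0], "jaw": 0.35}
    - {"travel": [0, 0, 0], "dr": [0, 0, 0], "jaw": 0.35}
    - {"travel": [0, 0, -15], "dr": [0, 0, 0], "jaw": 0.35}
    - {"travel": [0, 0, -25], "dr": [0, 0, 0], "jaw": 0.35}
    - {"travel": [0, 0, -30], "dr": [0.02, 0, 0], "jaw": 0}
    - {"travel": [0, 0, -10], "dr": [0.018, 0, 0], "jaw": 0}
    - {"travel": [0, 0, 0], "dr": [0, 0, 0], "jaw": 0}
    - {"travel": [0, 0, 0], "dr": [0, 0, 0], "jaw": 0}

```text
t: 21.75
eef_pos: [544.4, 135.6, 105.7]
eef_rot: [-0.001, 0.684, 0.729, 0.0]
force: [0.2, 0.7, 0.5]
width: 0.3
```

```bash
cat >> h.py <<'E'
def lidpose():
    y=np.radians(YAW);M=np.array([[np.cos(y),np.sin(y),0],[-np.sin(y),np.cos(y),0],[0,0,1]])
    for n in('side','top'):
        k=viewer.capture(n);b=(cloud(k).reshape(-1,3)-[*BX,0])@M.T;q=b[(k['z_map'].ravel()>0)&(abs(b[:,0])<112)&(abs(b[:,1])<46)&(b[:,2]<66)&(b[:,2]>38)&(abs(b[:,0])>15)]
        A=np.c_[q[:,:2],np.ones(len(q))];s=np.linalg.lstsq(A,q[:,2],rcond=None)[0]
        for _ in range(3): g=abs(A@s-q[:,2])<4;s=np.linalg.lstsq(A[g],q[g,2],rcond=None)[0]
        print(n,len(q),g.sum(),'slope deg',np.degrees(s[:2]).round(2),'z0',s[2].round(1),'zE',(s[2]-s[0]*121).round(1),'zF',(s[2]+121*s[0]).round(1))
E
python3 - <<'E'
from h import *
lidpose();print(get_obs()['eef_pos'],get_obs()['width'])
T=boxR(0,0,YAW);plan([([640.4,144.4,50],T,4)])
E
```

```text
side 1741 1733 slope deg [2.43 0.01] z0 49.5 zE 44.4 zF 54.7
top 972 877 slope deg [2.54 0.28] z0 51.4 zE 46.0 zF 56.8
[544.18435739 135.42253796 105.32079647] 0.4730858301324065
T [1.0, 24.0, 14.0] D [-0.0, -0.0, -0.0]
T [1.0, 24.0, 14.0] D [-0.0, -0.0, -0.0]
T [0.0, 24.0, 14.0] D [-0.0, -0.0, -0.0]
T [0.8, 24.7, 13.2] D [-0.001, -0.001, -0.0]
--
```

The lid lies hooked (zE 45) with its far end resting on the latch (zF 55). Next I press that end with closed fingers.

move_arm:
  steps:
    - {"travel": [1, 24, 5], "dr": [0, 0, 0], "jaw": 0}
    - {"travel": [1, 24, 10], "dr": [0, 0, 0], "jaw": 0}
    - {"travel": [0.5, 24, 15], "dr": [0, 0, 0], "jaw": 0}
    - {"travel": [0.5, 24, 15], "dr": [0, 0, 0], "jaw": 0}
    - {"travel": [0, 0.5, 15], "dr": [0, 0, 0], "jaw": 0}
    - {"travel": [0, 0, 10], "dr": [0, 0, 0], "jaw": 0}
    - {"travel": [0, 0, 0], "dr": [0, 0, 0], "jaw": 0}
    - {"travel": [0, 0, 0], "dr": [0, 0, 0], "jaw": 0}

```text
t: 22.85
eef_pos: [640.8, 144.7, 36.3]
eef_rot: [-0.0, 0.684, 0.729, 0.001]
force: [-0.4, 0.3, 0.1]
width: 0.7
```

move_arm:
  steps:
    - {"travel": [0, 0, 3], "dr": [0, 0, 0], "jaw": 0}
    - {"travel": [0, 0, 3], "dr": [0, 0, 0], "jaw": 0}
    - {"travel": [0, 0, 3], "dr": [0, 0, 0], "jaw": 0}
    - {"travel": [0, 0, 3], "dr": [0, 0, 0], "jaw": 0}
    - {"travel": [0, 0, 0], "dr": [0, 0, 0], "jaw": 0}

```text
t: 23.48
eef_pos: [640.7, 144.6, 23.4]
eef_rot: [-0.001, 0.684, 0.729, 0.0]
force: [0.4, -0.5, -0.7]
width: 0.3
```

move_arm:
  steps:
    - {"travel": [0, 0, 2], "dr": [0, 0, 0], "jaw": 0}
    - {"travel": [0, 0, 2], "dr": [0, 0, 0], "jaw": 0}
    - {"travel": [0, 0, 2], "dr": [0, 0, 0], "jaw": 0}
    - {"travel": [0, 0, 0], "dr": [0, 0, 0], "jaw": 0}

```text
t: 23.98
eef_pos: [641.0, 144.7, 17.7]
eef_rot: [-0.0, 0.684, 0.729, 0.0]
force: [-0.5, -0.8, -0.6]
width: 0.4
```

move_arm:
  steps:
    - {"travel": [0, 0, 2], "dr": [0, 0, 0], "jaw": 0}
    - {"travel": [0, 0, 1], "dr": [0, 0, 0], "jaw": 0}
    - {"travel": [0, 0, 0], "dr": [0, 0, 0], "jaw": 0}

```text
t: 24.35
eef_pos: [641.3, 144.7, 15.5]
eef_rot: [-0.0, 0.684, 0.729, 0.001]
force: [-1.5, 0.2, 5.3]
width: 0.4
```

move_arm:
  steps:
    - {"travel": [0, 0, 1.5], "dr": [0, 0, 0], "jaw": 0}
    - {"travel": [0, 0, 1.5], "dr": [0, 0, 0], "jaw": 0}
    - {"travel": [0, 0, 0], "dr": [0, 0, 0], "jaw": 0}

```text
t: 24.72
eef_pos: [640.7, 144.8, 11.4]
eef_rot: [-0.001, 0.684, 0.729, 0.0]
force: [0.3, 0.6, -0.1]
width: 0.6
```

move_arm:
  steps:
    - {"travel": [0, 0, 1.5], "dr": [0, 0, 0], "jaw": 0}
    - {"travel": [0, 0, 1.5], "dr": [0, 0, 0], "jaw": 0}
    - {"travel": [0, 0, 0], "dr": [0, 0, 0], "jaw": 0}

```text
t: 25.1
eef_pos: [640.9, 144.7, 8.8]
eef_rot: [-0.001, 0.684, 0.729, 0.0]
force: [-0.4, -0.3, 2.1]
width: 1.1
```

move_arm:
  steps:
    - {"travel": [0, 0, 1.5], "dr": [0, 0, 0], "jaw": 0}
    - {"travel": [0, 0, 1.5], "dr": [0, 0, 0], "jaw": 0}
    - {"travel": [0, 0, 0], "dr": [0, 0, 0], "jaw": 0}

```text
t: 25.48
eef_pos: [641.0, 144.7, 8.6]
eef_rot: [-0.001, 0.684, 0.729, 0.001]
force: [-6.2, -0.2, 20.6]
width: 0.7
```

```bash
python3 -c "from h import *;lidpose()"
```

```text
side 1621 1560 slope deg [ 0.02 -0.11] z0 44.4 zE 44.4 zF 44.5
top 1479 1347 slope deg [ 0.04 -0.08] z0 46.1 zE 46.0 zF 46.2
```

The lid is level and firm at 20 N. I retreat clear and check.

move_arm:
  steps:
    - {"travel": [0, 0, -5], "dr": [0, 0, 0], "jaw": 0}
    - {"travel": [0, 0, -25], "dr": [0, 0, 0], "jaw": 0}
    - {"travel": [0, 0, -50], "dr": [0, 0, 0], "jaw": 0}
    - {"travel": [-40, -10, -50], "dr": [0, 0, 0], "jaw": 0}
    - {"travel": [-55, -30, -30], "dr": [0, 0, 0], "jaw": 0}
    - {"travel": [-60, -30, 0], "dr": [0, 0, 0], "jaw": 0}
    - {"travel": [-60, -30, 0], "dr": [0, 0, 0], "jaw": 0}
    - {"travel": [-50, -20, 0], "dr": [0, 0, 0], "jaw": 0}
    - {"travel": [0, 0, 0], "dr": [0, 0, 0], "jaw": 0}
    - {"travel": [0, 0, 0], "dr": [0, 0, 0], "jaw": 0}
    - {"travel": [0, 0, 0], "dr": [0, 0, 0], "jaw": 0}

```text
t: 26.95
eef_pos: [545.3, -109.9, 160.3]
eef_rot: [-0.001, 0.683, 0.73, 0.001]
force: [0.7, 0.9, 0.7]
width: 0.3
```

Run:
```python
from h import *
lidpose();c=cap('top','t8');d=cap('side','s8')
y=np.radians(YAW);M=np.array([[np.cos(y),np.sin(y),0],[-np.sin(y),np.cos(y),0],[0,0,1]])
for k in (c,d):
    b=(cloud(k).reshape(-1,3)-[*BX,0])@M.T
    la=b[(k['z_map'].ravel()>0)&(b[:,2]>54)&(abs(b[:,0]-122)<20)&(abs(b[:,1])<30)];print('latch',np.median(la,0).round(1),len(la))
crop('t8','a',180,150,270,280,4);crop('s8','b',190,130,300,260,4);i=np.hstack([cv2.imread('pics/a.png'),cv2.imread('pics/b.png')]);cv2.imwrite('pics/v8.png',i[:, :800]);print(i.shape,get_obs()['eef_pos'],get_obs()['t'])
```

```text
side 1216 1213 slope deg [ 0.06 -0.01] z0 44.4 zE 44.3 zF 44.6
top 2196 1959 slope deg [-0.02  0.07] z0 46.1 zE 46.1 zF 46.0
latch [128.5   0.8  60.6] 59
latch [126.5   9.3  59.1] 27
(520, 800, 3) [ 544.89327314 -110.91426085  160.51395496] 27.15
```

View pics/v8.png

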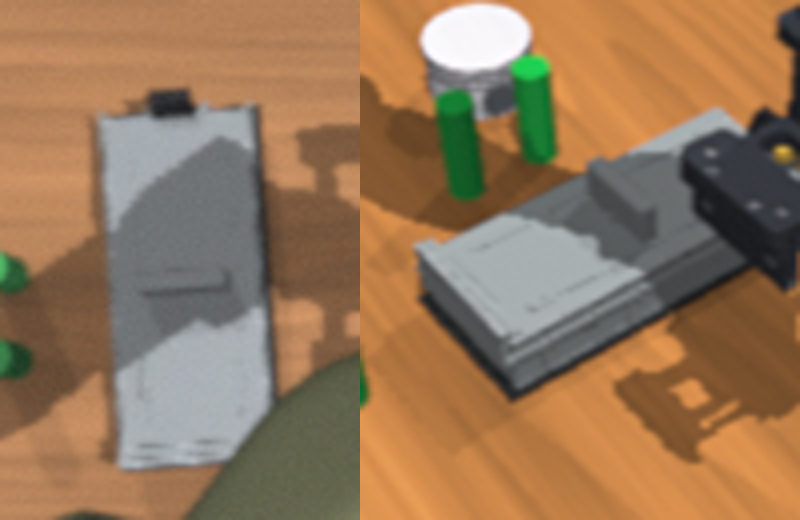

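Run:
```python
from h import *
y=np.radians(YAW);M=np.array([[np.cos(y),np.sin(y),0],[-np.sin(y),np.cos(y),0],[0,0,1]])
for f in('t0','t4','t8'):
    k=np.load('pics/%s.npz'%f);g=k['color'].max(-1)[168:186,212:234].astype(float);wt=np.clip(75-g,0,None);v,u=np.indices(g.shape)
    b=(cloud(k).reshape(-1,3)-[*BX,0])@M.T;la=b[(k['z_map'].ravel()>0)&(b[:,2]>54)&(abs(b[:,0]-125)<12)&(abs(b[:,1])<20)]
    print(f,(wt*u).sum()/wt.sum(),(wt*v).sum()/wt.sum(),la.mean(0).round(1),len(la))
a,b=[cv2.imread('pics/%s.png'%f).astype(int) for f in('t4','t8')]
for n,(u,v) in dict(f=(147,217),g1=(177,217),g2=(178,240),g3=(226,296),sp=(132,279),con=(410,188),pis=(411,272)).items():
    h=lambda i,j:cv2.matchTemplate(i[v-25:v+25,u-25:u+25].astype(np.uint8),j[v-20:v+20,u-20:u+20].astype(np.uint8),cv2.TM_CCOEFF_NORMED)
    r=h(cv2.imread('pics/t0.png').astype(int),b);print(n,np.unravel_index(r.argmax(),r.shape),r.max().round(2))
```

```text
t0 10.413811280969952 8.401159725882973 [128.6  -0.9  60.4] 60
t4 10.458408138839019 8.403351286654697 [128.7  -0.6  61. ] 58
t8 10.365892714171338 7.868694955964772 [128.9  -0.2  60.6] 58
f (np.int64(5), np.int64(5)) 0.98
g1 (np.int64(5), np.int64(5)) 0.83
g2 (np.int64(5), np.int64(5)) 0.69
g3 (np.int64(2), np.int64(0)) 0.25
sp (np.int64(5), np.int64(5)) 0.73
con (np.int64(5), np.int64(5)) 1.0
pis (np.int64(5), np.int64(5)) 1.0
```

Latch is back where it stood at rest (128.9 vs 128.6 mm) and the bystanders have not moved (g3 is hidden by the arm). I hand in.

```bash
python3 -c "
from workcell import order;print(order.finish_job())"
```

```text
the job is handed in; nothing more can be done
None
```

The pin lies flat in its own lane, the box is closed, and the job was handed in at about 27 s of the 72 s allowed.

**What I did:**
- **Pin:** I gripped the standing pin with the tool tilted, turned it about 70°, and let it settle into its lane parallel to the other two.
- **Lid:** I slid one end under the lip until it met the upstand (4.5 N). I released the lid with its other end resting on the latch, then pressed that end down with closed fingers until it held firm at about 20 N.

**Last checks:**
- **Lid:** it is level, with slope under 0.1° in both cameras. Its top is at 44.4 mm in the side view and 46.1 mm in the top view, against 45 mm expected.
- **Latch:** the depth reading puts it back at rest (128.9 mm against 128.6 mm at the start).
- **Surroundings:** the filter, piston, conrod, spanner and two of the green cylinders had not moved.

**What failed or disagreed:**
- **First grasp:** it closed on nothing. The images show the fingers end about 36 mm short of the reported TCP, so I added that offset to every later move.
- **Box edge fit:** it failed in the top view, so I used depth readings and the side view instead.
- **Latch image check:** the dark-pixel centre of the latch shifted by half a pixel. I put this down to the lid and shadows.
- **Not checked:** the third green cylinder was hidden by the arm in the final picture. I did not move near it.

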